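Hold the slip clip open over the cake tray's card

ROBOT

A 6-joint arm with a two-finger parallel gripper is mounted at the origin on the work surface. World frame = base frame: x ahead of the robot, y to its left, z up, the work surface at z = 0. Lengths are in m, angles in rad, forces in N, time in s.
With the tool pointing down it reaches from about 0.35 to 0.975 m from the base axis. Payload 4.9 kg.
Tool frame: the origin (TCP) lies midway between the tips of the shut fingers; the grasp point (between the pads) lies manip.grip_depth behind it (manip.grip_depth is the distance from the TCP to the grasp point, in m); z points along the fingers, x is the direction in which the jaws open and shut, and the axes are right-handed (so a half turn about z gives the same grasp; the last joint's range is limited). The gripper opens to 85 mm and grips with 20 to 120 N. Pads are 22 mm wide; open, the fingers measure 114 mm over their backs; the gripper's body (76 mm by 85 mm) begins 54 mm behind the grasp point. The pads swing forward as they close: fully open they stand 13 mm farther back than shut.
Start: joints at [-1.407, 0.053, 1.613, -0, 1.476, -0.119], TCP at [0.174, -0.6, 0.231] pointing down, gripper open.
Joint ranges: [-3.01, 3.01], [-1.01, 2.22], [0.06, 2.58], [-1.02, 4.17], [0.09, 2.62], [-3.14, 3.14]. Speed limits (rad/s): [2.57, 2.57, 3.14, 3.14, 3.14, 3.14].

INTERFACE

Orientations are given as a unit quaternion [w, x, y, z].
In Python, from plant import state, grab_frame, ticket, manip gives the robot as it stands.
- The arm moves only by the tool carry_out, never from a script. Its argument "moves" is a list that holds one entry, the list of rows, each a list of 7 numbers: the turn, a rotation vector about the tool's x, y, z each as a share of 5 degrees, from -1 to 1, then the shift along the tool's x, y, z each as a share of 0.04 m, from -1 to 1, then the gripper command: -1 is shut, 1 is fully open, values between are in proportion. A call has 1 to 8 rows; each row shifts and turns the commanded pose from where the row before left it, along the tool's axes as they then stand; what a row does not reach is not made up. A row lasts 1/12 s, in which the tool goes at most 41.7 mm and 7.16 degrees, less where a joint would pass 70% of its speed; a pose out of reach is approached as far as the arm can. A call with a number of a shift or a turn outside -1 to 1 is refused whole. A call with a gripper value outside its range is refused whole. The fingers move at their own pace and stop on an object; the grip force is fixed at half the most. Time passes only in rows, so rows that do not move let the fingers close. It gives the time, the measured TCP pose, the force and the opening at its end, in the units of the state.
- state(): the state, without advancing time (a new reading comes with each control period).
- grab_frame(name): name is "side" or "top"; returns a dict with "frame" (480x640x3 uint8, red, green, blue), "z_map" (480x640 float32, m along the optical axis (not along the pixel's ray), 0 where there is no reading), "K" (3x3 intrinsics, pixels), "world_from_camera" (4x4, takes a point from camera to world coordinates). Camera axes: x right, y down, z forward; pixel columns grow to the right and rows downward; lengths in m; the calibration is good to about 2 mm. A picture is of the moment at which its call begins.
- ticket.job_done(): hands the job in, once; it reports no verdict.
The state is a dict: "time": time; "joint_pos": joint angles; "joint_vel": joint speeds; "joint_efforts": joint torques, N m; "tool_pos": TCP position; "tool_rot": TCP orientation; "contact_force": force on the tool from outside, world axes, zero at the start; "ft_torque": the same for the moment, N m; "gripper_width": opening from 0.0 (shut) to 1.0 (fully open).
Only numpy, scipy, OpenCV 4.12 (cv2) and the standard library are available. Lean on these libraries where they do the work, as an engineer would, in place of code of your own. Each camera call takes 0.05 s, during which the arm holds its last target.

TASK

Slide the cake carrier along its rail until it clicks into the labelling stop at the red and yellow mark, and let go of it. Then take the orange spring clip off its parking blade by squeezing its two tabs, and hold it wide open around the middle of the white card's top edge, square to the card, jaws on both sides with their tips about 15 mm below the edge and not touching the card. Finish while still holding the clip open there, with the carrier in its stop and the card and other things not knocked.

Things in the scene. Friction and masses are not known exactly. Their poses are not given: they have to be found in the camera images.
- carrier (a joint): Travel of the cake carrier along the rail's +y, m: 0 at the loading end (starts at 0 to 0.07), 0.150 in the labelling stop, 0.190 at the far end. The stop is a sprung roller dropping between two ridges: about 5 N pushes the carrier in or out; it draws the carrier in from within 6 mm and holds it there.
- rail: Rail unit fixed to the table: steel base 130 (x) x 420 (y) x 12 mm, blue end blocks to 42 mm height; origin: centre of the underside. The carrier, a plate 150 x 170 mm with its top 40 mm up, bearing a fruit cake (top at 83 mm), slides along y; its middle is at y = -90 mm + travel. At the stop its red pointer stands over the red stripe of a yellow block on the base's -x side.
- carrier_handle (a point): Point to grip on the carrier's upright round black handle post (diameter 18 mm, red cap of diameter 20 mm): on its axis, 75 mm above the table; the post runs from 40 to 94 mm above the table. 64 mm towards the rail's -x from the carrier's middle. Axes parallel to the rail's.
- card: Stiff white card with a green band, held upright on the carrier in a dark foot (it can flex by some degrees): 4 mm thick (its x), 90 mm wide (its y, along the rail), 105 mm high (z). Origin at the middle of its lower edge. Axes parallel to the rail's.
- card_edge (a point): Middle of the card's top edge, 155 mm above the table. Axes as card.
- stand: Parking stand fixed to the table: blue block 64 x 64 x 20 mm with an upright steel blade on top, 4 mm thick (y), 56 mm long (x), from 20 to 48 mm above the table. Origin at the centre of its underside. It may stand to the left or to the right of the rail.
- clip: Orange spring clip like a big peg, 60 to 110 g, biting the stand's blade, jaws down, tabs up. Origin: middle of its 50 mm axle (along x, parallel to the blade), 58 mm above the table at the start; z up. Its tabs, on the +y and -y sides, are squeezed along y: 40 mm wide (x), leaning out, tops 42 mm above the axle. Grip about 26 mm above the axle; squeezed, it sinks 3 to 7 mm in the fingers.
- clip_tab (a joint): How far each tab is squeezed (both move alike), rad: 0 while biting the 4 mm blade, tabs then 54 mm over their tops and 25 mm at axle height; 0.34 at its stop, tabs then upright and parallel, 25 mm over all. Takes 5 to 10 N per tab. The tips gape 28 mm at 0.34, 20 mm at 0.22.
- clip_mouth (a point): Point midway between the clip's open jaw tips, 36 mm below the axle on the clip's z axis (shut tips end 38 mm below it); axes as clip. Jaws 44 mm wide (x); the space between them is clear up to 8 mm below the axle.
- jam_jar: Bystander: loose jar with a red cap, diameter 64 mm, 85 mm high; it stands on the other side of the rail than the stand. Origin at its underside.
- bowl: Bystander: loose steel bowl, diameter 110 mm, 50 mm high. Origin at its underside.
- tin: Bystander: loose tin, diameter 70 mm, 110 mm high. Origin at its underside.
- white_tray: Bystander: loose shallow white tray 130 x 190 x 20 mm. Origin at its underside.
- spatula: Bystander: loose spatula lying beyond the rail. Origin at its underside.
- mug: Bystander: loose blue mug, diameter 76 mm, 90 mm high. Origin at its underside.

How it is judged:
By the outcome, as a careful person would: the job done as asked, in the order asked, and still so for the second after the job is handed in, while the arm keeps its last pose, push and grip.
It also fails if it takes over 58 s, if anything falls off the work surface, if the arm or the gripper's body presses on something with over 40 N, if the wrist force passes 120 N, or if a joint passes its speed limit or range.

## Working session

There is one attempt and no reset: what is moved stays moved. The work goes in short steps, Python scripts to look and compute and a tool call to move; the robot and the scene stay as the last step left them, time stands still between calls to the robot, and variables do not carry over. Pictures are saved under pics/ and viewed, and the job is handed in when it is done.

Besides the shell and the picture viewer there is one more tool, called after "Emit:" by a JSON object that holds its "api" and its "payload". carry_out: Moves the arm, as the interface text tells. Shift numbers are shares of 0.04 m and turn numbers shares of 5 degrees, none past 1 either way. Its arguments: {"type":"object","properties":{"moves":{"type":"array"}},"required":["moves"]}

```bash
ls; mkdir -p pics
cat > h.py <<'E'
import numpy as np, cv2, sys
sys.path.insert(0,'.')
from plant import state, grab_frame, ticket, manip
def save(n,tag):
    d=grab_frame(n); cv2.imwrite(f'pics/{tag}.png',d['frame'][:,:,::-1]); np.savez(f'/tmp/{tag}.npz',**d); return d
def load(tag): return dict(np.load(f'/tmp/{tag}.npz'))
def cloud(d):
    K=d['K'];z=d['z_map'];v,u=np.mgrid[:480,:640]
    P=np.stack([(u-K[0,2])/K[0,0]*z,(v-K[1,2])/K[1,1]*z,z,np.ones_like(z)],-1)
    return (P@d['world_from_camera'].T)[...,:3]
def st():
    s=state()
    for k in s: print(k,np.round(s[k],4))
E
python3 - <<'E'
from h import *
st(); print(manip, getattr(manip,'grip_depth',None))
for n in('side','top'):
    d=save(n,n+'0'); print(n,d['K'].round(1).tolist(),d['world_from_camera'].round(3).tolist())
E
```

```text
pics
time 0.0
joint_pos [-1.407   0.0534  1.6143 -0.      1.476  -0.119 ]
joint_vel [-0.0009  0.0009 -0.0004  0.0014 -0.0008 -0.0003]
joint_efforts [-1.80000e-03 -3.93682e+01 -3.70177e+01 -3.00000e-04  6.90000e-03
  0.00000e+00]
tool_pos [ 0.1743 -0.5996  0.23  ]
tool_rot [-7.000e-04  7.997e-01 -6.004e-01 -8.000e-04]
contact_force [0.228  0.3185 0.1245]
ft_torque [ 0.0005 -0.0296 -0.0138]
gripper_width 1.0019
<Robot object at 0x7f83a5cac050> 0.0187
side [[593.2, 0.0, 320.7], [0.0, 593.2, 239.1], [0.0, 0.0, 1.0]] [[0.918, -0.3, 0.258, 0.135], [-0.396, -0.68, 0.618, -1.04], [-0.01, -0.669, -0.743, 1.337], [0.0, 0.0, 0.0, 1.0]]
top [[527.5, 0.0, 312.2], [0.0, 527.5, 247.9], [0.0, 0.0, 1.0]] [[0.028, -0.984, 0.178, 0.311], [-1.0, -0.03, -0.009, 0.001], [0.014, -0.178, -0.984, 1.519], [0.0, 0.0, 0.0, 1.0]]
```

View pics/side0.png

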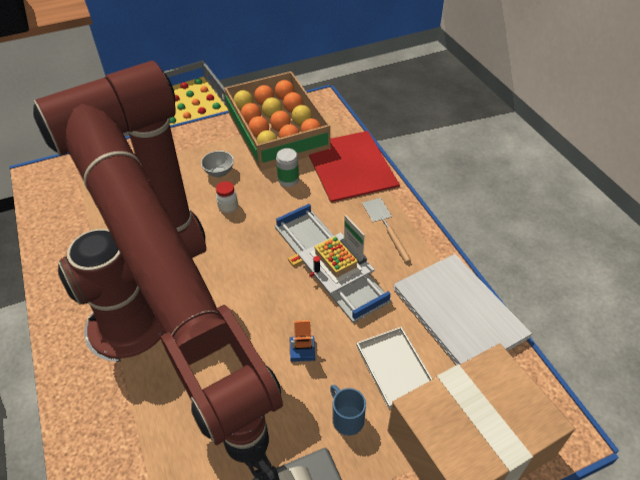

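View pics/top0.png

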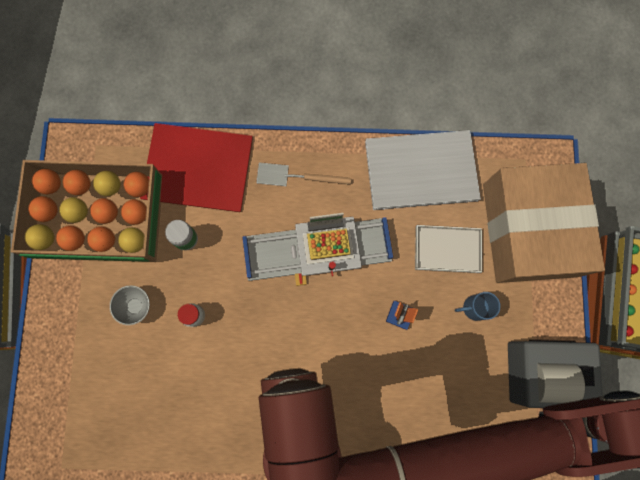

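The top view (right is -y, up is +x) shows the rail at about (318,248), the carrier at (328,243), the red handle at (332,266), the yellow mark at (300,280) and the clip and stand at (403,313). Next I'll zoom in and measure.

Run:
```python
from h import *
a=load('top0');b=load('side0')
A=cv2.resize(a['frame'][190:345,230:440],None,fx=3.5,fy=3.5,interpolation=cv2.INTER_CUBIC)
B=cv2.resize(b['frame'][190:370,260:410],None,fx=3.3,fy=3.3,interpolation=cv2.INTER_CUBIC)
cv2.imwrite('pics/ca.png',A[:,:,::-1]);cv2.imwrite('pics/cb.png',B[:,:,::-1])
for n,d in(('top',a),('side',b)):
    C=cloud(d); hsv=cv2.cvtColor(d['frame'],cv2.COLOR_RGB2HSV)
    x0,x1,y0,y1=(240,425,205,335) if n=='top' else (270,395,195,365)
    roi=np.zeros((480,640),bool); roi[y0:y1,x0:x1]=1
    def comp(name,m,minA=8):
        nn,l,s,c=cv2.connectedComponentsWithStats((m&roi).astype(np.uint8))
        for i in range(1,nn):
            if s[i,4]>=minA:
                P=C[l==i]; print(n,name,s[i,4],c[i].round(1),'med',np.median(P,0).round(4),'min',np.percentile(P,3,axis=0).round(3),'max',np.percentile(P,97,axis=0).round(3))
    H,S,V=[hsv[...,i].astype(int) for i in range(3)]
    comp('blue',(H>105)&(H<125)&(S>150)&(V>50))
    comp('red',((H<4)|(H>175))&(S>180)&(V>90))
    comp('orange',(H>=5)&(H<14)&(S>200)&(V>120))
    comp('yellow',(H>=18)&(H<30)&(S>200)&(V>150))
    comp('z>145',(C[...,2]>.13)&(C[...,2]<.17))
```

```text
top red 24 [323.  239.4] med [ 0.597  -0.0407  0.0828] min [ 0.58  -0.044  0.078] max [ 0.609 -0.038  0.087]
top red 8 [338.1 242.1] med [ 0.5896 -0.0825  0.0837] min [ 0.587 -0.085  0.08 ] max [ 0.593 -0.08   0.087]
top red 23 [331.7 265.1] med [ 0.5233 -0.0663  0.0938] min [ 0.518 -0.072  0.085] max [ 0.529 -0.061  0.099]
top red 12 [300.3 279.2] med [0.4901 0.0202 0.0175] min [0.483 0.017 0.009] max [0.502 0.021 0.021]
top z>145 126 [326.3 216.1] med [ 0.6466 -0.0457  0.1515] min [ 0.64  -0.088  0.132] max [ 0.655 -0.005  0.16 ]
side blue 205 [293.  214.6] med [0.5481 0.1685 0.0384] min [0.496 0.157 0.021] max [0.603 0.181 0.048]
side blue 267 [370.9 304.8] med [ 0.6148 -0.2309  0.039 ] min [ 0.56  -0.242  0.02 ] max [ 0.673 -0.218  0.048]
side blue 248 [302.2 354.5] med [ 0.3924 -0.2889  0.0196] min [ 0.365 -0.306  0.009] max [ 0.422 -0.268  0.026]
side red 98 [338.9 196.6] med [0.7162 0.2054 0.0125] min [0.691 0.194 0.007] max [0.767 0.224 0.018]
side red 13 [338.5 246.5] med [ 0.6062 -0.0427  0.0812] min [ 0.595 -0.045  0.077] max [ 0.614 -0.034  0.085]
side red 16 [295.  258.5] med [0.495  0.0209 0.0136] min [0.485 0.012 0.009] max [0.505 0.025 0.024]
side red 25 [316.4 258.7] med [ 0.5272 -0.0697  0.0954] min [ 0.519 -0.077  0.081] max [ 0.538 -0.055  0.101]
side red 10 [330.5 259. ] med [ 0.5658 -0.0757  0.0827] min [ 0.562 -0.081  0.077] max [ 0.57  -0.069  0.085]
side red 9 [334. 263.] med [ 0.5706 -0.0935  0.0808] min [ 0.566 -0.096  0.078] max [ 0.573 -0.088  0.085]
side z>145 173 [353.7 228.3] med [ 0.6475 -0.0509  0.1462] min [ 0.639 -0.089  0.131] max [ 0.656 -0.005  0.159]
```

View pics/ca.png

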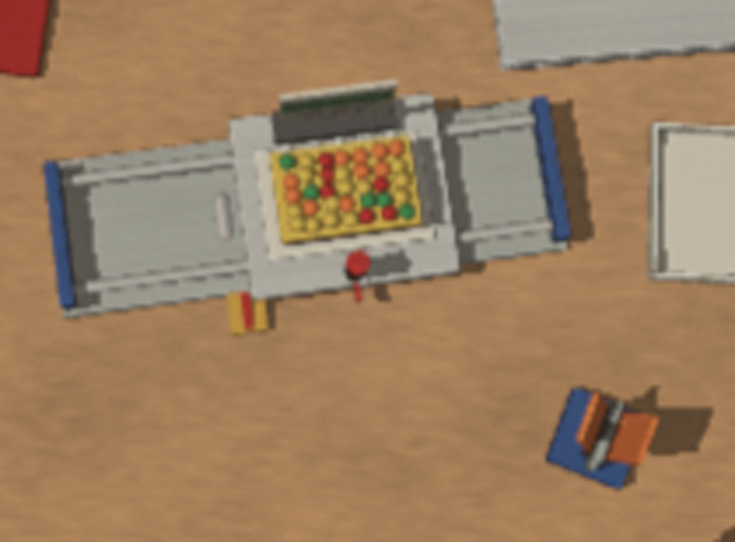

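View pics/cb.png

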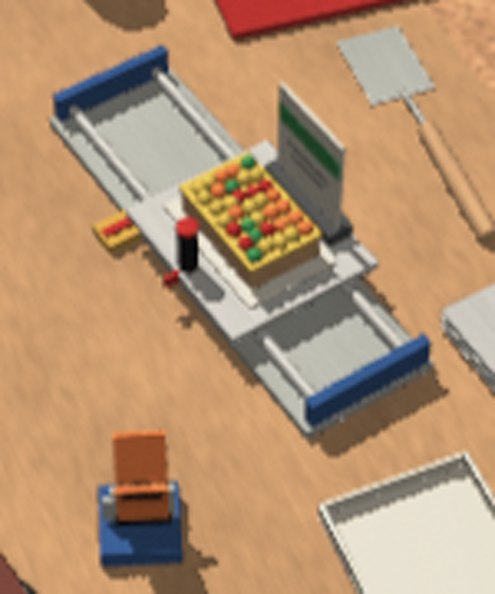

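Run:
```python
from h import *
for n in('top','side'):
    d=load(n+'0');C=cloud(d)
    hsv=cv2.cvtColor(d['frame'],cv2.COLOR_RGB2HSV)
    H,S,V=[hsv[...,i].astype(int) for i in range(3)]
    box=lambda x0,x1,y0,y1:(C[...,0]>x0)&(C[...,0]<x1)&(C[...,1]>y0)&(C[...,1]<y1)
    near=box(.33,.46,-.36,-.22)
    if n=='top':
        for (u,v) in[(396,309),(411,313),(403,313),(390,322)]: print(u,v,hsv[v,u],C[v,u].round(3))
    else:
        for (u,v) in[(302,329),(302,342),(302,355)]: print(u,v,hsv[v,u],C[v,u].round(3))
    m=near&(S>170)&((H<=15))&(C[...,2]>.05)
    P=C[m]; print(n,'orange',m.sum(),P.mean(0).round(4),P.min(0).round(3),P.max(0).round(3))
    nn,l,s,c=cv2.connectedComponentsWithStats(m.astype(np.uint8))
    for i in range(1,nn):
        if s[i,4]>8:
            Q=C[l==i]; print('  comp',s[i],c[i].round(1),Q.mean(0).round(4),Q.min(0).round(3),Q.max(0).round(3))
            T=Q[Q[:,2]>Q[:,2].max()-.01]; print('   top',T.mean(0).round(4)); 
            r=cv2.minAreaRect((Q[:,:2]*1000).astype(np.float32)); print('   rect',r)
    b=near&(H>100)&(H<130)&(S>100)&(C[...,2]>.012)&(C[...,2]<.03)
    print(' blue',b.sum(),cv2.minAreaRect((C[b][:,:2]*1000).astype(np.float32)))
    for nm,yy in(('L',(.13,.2)),('R',(-.26,-.2))):
        b=box(.46,.70,*yy)&(C[...,2]>.033)&(C[...,2]<.05)
        print(' end',nm,b.sum(),cv2.minAreaRect((C[b][:,:2]*1000).astype(np.float32)),C[b].mean(0))
    b=box(.60,.70,-.12,.03)&(C[...,2]>.14)&(C[...,2]<.17)
    print(' card',b.sum(),cv2.minAreaRect((C[b][:,:2]*1000).astype(np.float32)),C[b].mean(0))
    b=box(.50,.55,-.10,-.04)&(C[...,2]>.075)&(C[...,2]<.11)
    print(' handle',b.sum(),cv2.minAreaRect((C[b][:,:2]*1000).astype(np.float32)),C[b].mean(0))
```

```text
396 309 [163  62 116] [ 0.414 -0.254  0.023]
411 313 [ 10 181 158] [ 0.4   -0.285  0.078]
403 313 [11 35 58] [ 0.401 -0.266  0.065]
390 322 [111 120 106] [ 0.377 -0.237  0.023]
top orange 178 [ 0.3985 -0.2738  0.0838] [ 0.378 -0.298  0.055] [ 0.425 -0.241  0.105]
  comp [396 303   7  16  51] [398.8 310.3] [ 0.406  -0.2504  0.0877] [ 0.387 -0.264  0.056] [ 0.425 -0.241  0.105]
   top [ 0.4084 -0.2464  0.0996]
   rect ((405.947509765625, -250.81356811523438), (15.147930145263672, 35.03864669799805), 67.36180114746094)
  comp [404 308  14  14 127] [410.6 314.7] [ 0.3955 -0.2832  0.0823] [ 0.378 -0.298  0.055] [ 0.414 -0.269  0.105]
   top [ 0.3949 -0.2899  0.0991]
   rect ((395.6916198730469, -283.8717041015625), (19.081266403198242, 37.62269592285156), 68.15308380126953)
 blue 170 ((398.3037109375, -265.7086181640625), (61.607261657714844, 60.538047790527344), 69.91651153564453)
 end L 179 ((552.0872802734375, 163.1787872314453), (117.20477294921875, 34.788177490234375), 11.36962890625) [0.5499131  0.17311384 0.04241587]
 end R 192 ((617.9747314453125, -225.65455627441406), (118.720520
[... 874 characters left out ...]
(399.9083251953125, -270.29852294921875), (65.55914306640625, 59.68097686767578), 70.87976837158203)
 end L 181 ((549.5771484375, 171.48590087890625), (118.35248565673828, 26.726503372192383), 10.983857154846191) [0.54943054 0.16973844 0.04118921]
 end R 226 ((615.8667602539062, -227.27642822265625), (117.40364837646484, 18.08185386657715), 8.038670539855957) [ 0.61563132 -0.22900335  0.04077858]
 card 117 ((648.1965942382812, -46.67338943481445), (11.00023078918457, 95.80030822753906), 8.134992599487305) [ 0.64736556 -0.04801023  0.15054168]
 handle 58 ((530.9749755859375, -64.62609100341797), (33.93825912475586, 18.750032424926758), 40.899993896484375) [ 0.52543728 -0.07090141  0.09042439]
```

```bash
cat >> h.py <<'E'
from scipy.spatial.transform import Rotation as Ro
def goto(target,yaw):
    "print shares to reach target TCP pos / tool-x yaw(deg), from current pose, tool down"
    s=state(); w,x,y,z=s['tool_rot']; R=Ro.from_quat([x,y,z,w]).as_matrix()
    c,sn=np.cos(np.radians(yaw)),np.sin(np.radians(yaw))
    T=np.array([[c,sn,0],[sn,-c,0],[0,0,-1.]])
    d=R.T@(np.array(target)-s['tool_pos']); rv=np.degrees(Ro.from_matrix(R.T@T).as_rotvec())
    print('t',round(s['time'],2),'pos',np.round(s['tool_pos'],4),'yaw',np.degrees(np.arctan2(R[1,0],R[0,0])).round(2),'tilt',np.degrees(np.arccos(-R[2,2])).round(2),'w',round(float(s['gripper_width']),3),'F',np.round(s['contact_force'],1))
    print('shift shares total (cur axes)',(d/.04).round(2),'| in target axes',((T.T@(np.array(target)-s['tool_pos']))/.04).round(2),'turn shares',(rv/5).round(2))
def ray(d,u,v,z):
    K=d['K'];T=d['world_from_camera'];r=T[:3,:3]@np.array([(u-K[0,2])/K[0,0],(v-K[1,2])/K[1,1],1]);o=T[:3,3]
    return o+r*(z-o[2])/r[2]
E
python3 - <<'E'
from h import *
a=load('top0');b=load('side0')
t=np.radians(9.4);ex=np.array([np.cos(t),np.sin(t)]);ey=np.array([-np.sin(t),np.cos(t)]);o=np.array([.5826,-.028])
for nm,d,u,v,z in(('cap',a,331.7,265.1,.094),('cap',b,316.4,257.5,.094),('stripe',a,300.3,279.2,.02),('stripe',b,295,258.5,.018)):
    p=ray(d,u,v,z);q=p[:2]-o;print(nm,p.round(4),'rail',(q@ex).round(4),(q@ey).round(4))
C=cloud(a);q=C[...,:2]-o;X=q@ex;Y=q@ey;m=(abs(Y+.027)<.06)&(C[...,2]>.06)&(C[...,2]<.09)&(X>-.05)&(X<.05)
print('cake xr',np.percentile(X[m],[1,5,50,99]))
goto([.5255,-.068,.2],-80.6);
E
```

```text
cap [ 0.5231 -0.0659  0.094 ] rail -0.0649 -0.0277
cap [ 0.5288 -0.0641  0.094 ] rail -0.059 -0.0269
stripe [0.4907 0.0194 0.02  ] rail -0.0829 0.0618
stripe [0.4944 0.0172 0.018 ] rail -0.0796 0.059
cake xr [-0.0355253  -0.03361618 -0.00139707  0.03685024]
t 0.1 pos [ 0.1743 -0.5996  0.2302] yaw -73.8 tilt 0.11 w 1.002 F [0.7 0.3 0. ]
shift shares total (cur axes) [-10.31 -12.14   0.78] | in target axes [-11.68 -10.83   0.75] turn shares [-0.    0.02  1.36]
```

Emit:
{"api": "carry_out", "payload": {"moves": [[[0,0,0,-0.6,-0.7,0,1],[0,0,0,-0.6,-0.7,0,1],[0,0,0,-0.6,-0.7,0,1],[0,0,0,-0.6,-0.7,0,1],[0,0,0,-0.6,-0.7,0,1],[0,0,0,-0.6,-0.7,0,1],[0,0,0,-0.6,-0.7,0,1],[0,0,0,-0.6,-0.7,0,1]]]}}

```text
time: 0.77
tool_pos: [0.3363, -0.3514, 0.2308]
tool_rot: [-0.0, 0.8, -0.601, -0.0]
contact_force: [0.9, -0.0, -0.0]
gripper_width: 1.001
```

Emit:
{"api": "carry_out", "payload": {"moves": [[[0,0,0,-0.6,-0.7,0,1],[0,0,0,-0.6,-0.7,0,1],[0,0,0,-0.6,-0.7,0,1],[0,0,0,-0.6,-0.7,0,1],[0,0,0,-0.6,-0.7,0,1],[0,0,0,-0.6,-0.7,0,1],[0,0,0.68,-0.6,-0.7,0,1],[0,0,0.68,0,0,0,1]]]}}

```text
time: 1.43
tool_pos: [0.4792, -0.1324, 0.2308]
tool_rot: [-0.001, 0.764, -0.645, -0.001]
contact_force: [0.1, 0.2, 0.2]
gripper_width: 0.997
```

```bash
python3 -c "
from h import *
goto([.525,-.067,.056],-80.6)"
```

```text
t 1.43 pos [ 0.4792 -0.1324  0.2308] yaw -80.39 tilt 0.15 w 0.997 F [0.1 0.2 0.2]
shift shares total (cur axes) [-1.41 -1.4   4.38] | in target axes [-1.42 -1.4   4.37] turn shares [-0.01  0.03  0.04]
```

Emit:
{"api": "carry_out", "payload": {"moves": [[[0,0,0,-0.7,-0.7,0,1],[0,0,0,-0.7,-0.7,0.3,1],[0,0,0,0,0,0.8,1],[0,0,0,0,0,0.8,1],[0,0,0,0,0,0.8,1],[0,0,0,0,0,0,1]]]}}

```text
time: 1.93
tool_pos: [0.5181, -0.071, 0.1153]
tool_rot: [0.003, 0.763, -0.646, -0.007]
contact_force: [-1.3, 0.4, -1.3]
gripper_width: 1.0
```

```bash
python3 -c "
from h import *
goto([.525,-.067,.056],-80.6)"
```

```text
t 1.93 pos [ 0.5181 -0.071   0.1153] yaw -80.56 tilt 0.82 w 1.0 F [-1.3  0.4 -1.3]
shift shares total (cur axes) [-0.06 -0.2   1.48] | in target axes [-0.07 -0.19  1.48] turn shares [0.15 0.07 0.01]
```

Emit:
{"api": "carry_out", "payload": {"moves": [[[0,0,0,-0.07,-0.19,0.2,1],[0,0,0,0,0,0.6,1],[0,0,0,0,0,0.6,1],[0,0,0,0,0,0,1]]]}}

```text
time: 2.27
tool_pos: [0.5276, -0.0682, 0.064]
tool_rot: [0.002, 0.763, -0.647, -0.003]
contact_force: [-0.7, -0.3, -0.9]
gripper_width: 1.0
```

```bash
python3 -c "
from h import *
goto([.525,-.067,.056],-80.6)
save('side','s1')
d=save('top','t1')"
```

```text
t 2.27 pos [ 0.5276 -0.0682  0.064 ] yaw -80.61 tilt 0.43 w 1.0 F [-0.7 -0.3 -0.9]
shift shares total (cur axes) [-0.04  0.06  0.2 ] | in target axes [-0.04  0.06  0.2 ] turn shares [ 0.08  0.04 -0.  ]
```

View pics/s1.png

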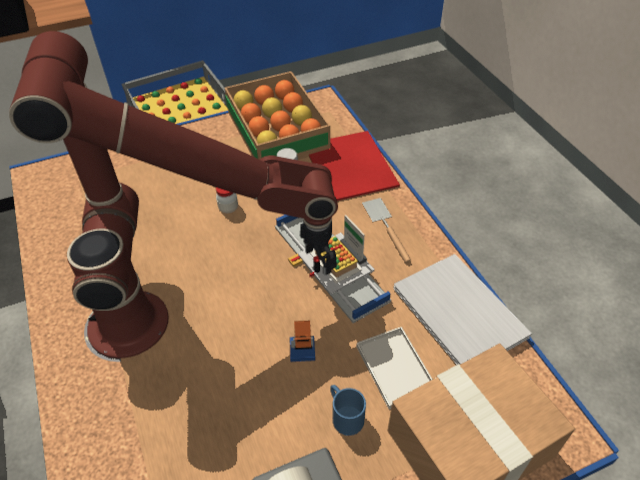

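The side view shows the red-capped post at about (317,262), standing between the fingers. I'll shut the gripper.

Emit:
{"api": "carry_out", "payload": {"moves": [[[0,0,0,0,0,0,-1],[0,0,0,0,0,0,-1],[0,0,0,0,0,0,-1],[0,0,0,0,0,0,-1],[0,0,0,0,0,0,-1],[0,0,0,0,0,0,-1],[0,0,0,0,0,0,-1],[0,0,0,0,0,0,-1]]]}}

```text
time: 3.03
tool_pos: [0.5309, -0.0691, 0.0682]
tool_rot: [-0.0, 0.763, -0.647, 0.0]
contact_force: [-1.3, 0.5, 5.4]
gripper_width: 0.202
```

```bash
python3 -c "
from h import *
goto([.525,-.067,.056],-80.6)"
```

```text
t 3.03 pos [ 0.5309 -0.0691  0.0682] yaw -80.59 tilt 0.05 w 0.202 F [-1.3  0.5  5.4]
shift shares total (cur axes) [-0.07  0.14  0.31] | in target axes [-0.07  0.14  0.31] turn shares [-0.01 -0.01  0.  ]
```

Emit:
{"api": "carry_out", "payload": {"moves": [[[0,0,0,-0.2,0,0,-1],[0,0,0,-0.25,0,0,-1],[0,0,0,-0.3,0,0,-1],[0,0,0,-0.3,0,0,-1],[0,0,0,-0.3,0,0,-1],[0,0,0,-0.25,0,0,-1],[0,0,0,-0.2,0,0,-1],[0,0,0,0,0,0,-1]]]}}

```text
time: 3.7
tool_pos: [0.5186, 0.0038, 0.0682]
tool_rot: [-0.0, 0.763, -0.646, -0.0]
contact_force: [-2.7, -0.4, 7.8]
gripper_width: 0.198
```

```bash
python3 -c "
from h import *
goto([.5309-.0875*.1633,-.0691+.0875*.9866,.068],-80.6)"
```

```text
t 3.7 pos [0.5186 0.0038 0.0682] yaw -80.52 tilt 0.05 w 0.198 F [-2.7 -0.4  7.8]
shift shares total (cur axes) [-0.34 -0.01  0.  ] | in target axes [-0.34 -0.01  0.  ] turn shares [-0.    0.01  0.02]
```

Emit:
{"api": "carry_out", "payload": {"moves": [[[0,0,0,-0.1,0,0,-1],[0,0,0,-0.1,0,0,-1],[0,0,0,0,0,0,-1]]]}}

```text
time: 3.95
tool_pos: [0.5175, 0.0102, 0.0682]
tool_rot: [0.0, 0.763, -0.646, 0.001]
contact_force: [-2.4, -2.5, 7.2]
gripper_width: 0.199
```

Emit:
{"api": "carry_out", "payload": {"moves": [[[0,0,0,-0.1,0,0,-1],[0,0,0,-0.04,0,0,-1],[0,0,0,0,0,0,-1],[0,0,0,0,0,0,-1]]]}}

```text
time: 4.28
tool_pos: [0.5165, 0.0161, 0.0681]
tool_rot: [-0.0, 0.763, -0.647, -0.0]
contact_force: [-2.9, -0.3, 7.3]
gripper_width: 0.198
```

```bash
python3 -c "
from h import *
goto([.5309-.0875*.1633,-.0691+.0875*.9866,.068],-80.6)"
```

```text
t 4.28 pos [0.5165 0.0161 0.0681] yaw -80.58 tilt 0.01 w 0.198 F [-2.9 -0.3  7.3]
shift shares total (cur axes) [-0.03 -0.01  0.  ] | in target axes [-0.03 -0.01  0.  ] turn shares [0. 0. 0.]
```

Emit:
{"api": "carry_out", "payload": {"moves": [[[0,0,0,0,0,0,1],[0,0,0,0,0,0,1],[0,0,0,0,0,0,1],[0,0,0,0,0,0,1],[0,0,0,0,0,0,1],[0,0,0,0,0,-0.5,1],[0,0,0,0,0,-0.9,1],[0,0,0,0,0,-0.9,1]]]}}

```text
time: 4.95
tool_pos: [0.5148, 0.0158, 0.1584]
tool_rot: [0.001, 0.763, -0.647, -0.002]
contact_force: [1.3, 0.3, 0.5]
gripper_width: 0.997
```

Emit:
{"api": "carry_out", "payload": {"moves": [[[0,0,0,0.5,0,-0.6,1],[0,0,0,0.9,0.3,0,1],[0,0,0,0.9,0.3,0,1],[0,0,0,0.9,0.4,0,1],[0,0,0,0.9,0.4,0,1],[0,0,0,0,0,0,1]]]}}

```text
time: 5.45
tool_pos: [0.4865, -0.1607, 0.1834]
tool_rot: [0.001, 0.761, -0.649, 0.001]
contact_force: [-0.3, 0.0, 0.9]
gripper_width: 0.999
```

Run:
```python
from h import *
goto([.4008,-.268,.2],70.5)
b=save('side','s2');a=save('top','t2')
A=cv2.resize(a['frame'][190:345,230:440],None,fx=3.5,fy=3.5,interpolation=cv2.INTER_CUBIC)
B=cv2.resize(b['frame'][190:370,260:410],None,fx=3.3,fy=3.3,interpolation=cv2.INTER_CUBIC)
cv2.imwrite('pics/ca2.png',A[:,:,::-1]);cv2.imwrite('pics/cb2.png',B[:,:,::-1])
```

```text
t 5.45 pos [ 0.4865 -0.1607  0.1834] yaw -80.98 tilt 0.16 w 0.999 F [-0.3  0.   0.9]
shift shares total (cur axes) [ 2.31  2.54 -0.41] | in target axes [-3.24 -1.13 -0.41] turn shares [  0.04   0.   -30.3 ]
```

View pics/ca2.png

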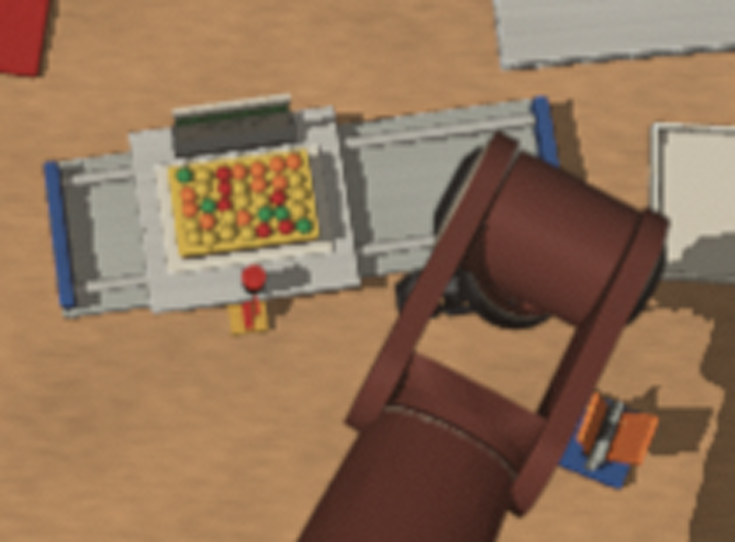

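View pics/cb2.png

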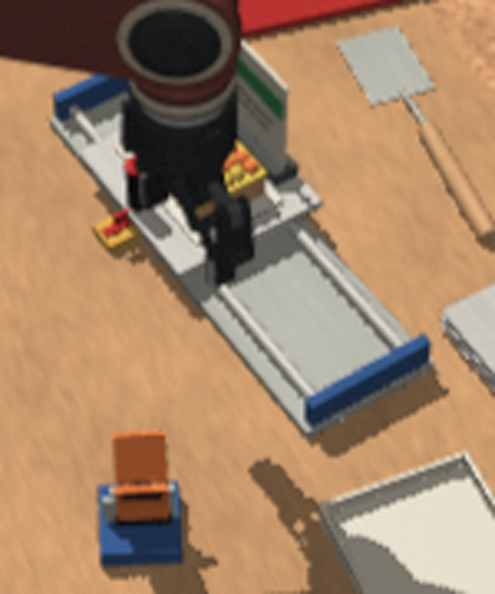

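Run:
```python
from h import *
a=load('top0');b=load('side0')
C=cloud(a)
hsv=cv2.cvtColor(a['frame'],cv2.COLOR_RGB2HSV);H,S,V=[hsv[...,i].astype(int) for i in range(3)]
m=(C[...,0]>.36)&(C[...,0]<.44)&(C[...,1]>-.31)&(C[...,1]<-.23)&(S<90)&(V>40)&(C[...,2]>.03)
v,u=np.nonzero(m);P=np.array([ray(a,x,y,.055) for x,y in zip(u,v)])
print(len(P),P.mean(0),cv2.minAreaRect((P[:,:2]*1000).astype(np.float32)))
l=cv2.fitLine(P[:,:2].astype(np.float32),cv2.DIST_HUBER,0,.01,.01).ravel();print(np.degrees(np.arctan2(l[1],l[0])),l[2:])
# orange tab edges by plane fit for normals
for d in(a,b):
    C=cloud(d);hsv=cv2.cvtColor(d['frame'],cv2.COLOR_RGB2HSV);H,S,V=[hsv[...,i].astype(int) for i in range(3)]
    m=(C[...,0]>.36)&(C[...,0]<.44)&(C[...,1]>-.31)&(C[...,1]<-.23)&(S>170)&(H<=15)&(C[...,2]>.062)&(C[...,2]<.1)
    Q=C[m];
    s=(Q[:,:2]-[.401,-.268])@[.33,.94]
    for g in(s>0,s<0):
        if g.sum()>15:
            q=Q[g];n=np.linalg.svd(q-q.mean(0))[2][2];print(g.sum(),q.mean(0).round(4),n.round(3),'yaw of y',np.degrees(np.arctan(n[1]/n[0])))
```

```text
79 [ 0.40021252 -0.26719216  0.055     ] ((398.9110412597656, -267.5549621582031), (14.779101371765137, 57.2097282409668), 71.52140808105469)
-21.530207 [ 0.40021253 -0.26719216]
39 [ 0.4047 -0.2513  0.0843] [ 0.335  0.872 -0.357] yaw of y 68.98196991292299
106 [ 0.3957 -0.2835  0.0828] [0.332 0.865 0.376] yaw of y 68.97693736599376
189 [ 0.4091 -0.2535  0.0815] [ 0.331  0.873 -0.358] yaw of y 69.25704083756305
53 [ 0.3964 -0.2881  0.0833] [-0.362 -0.89  -0.278] yaw of y 67.89579008839017
```

The pointer now stands over the red stripe at (250,310) in the crop, so the carrier is in the stop. Next I turn the tool for the clip.

Emit:
{"api": "carry_out", "payload": {"moves": [[[0,0,-1,0.8,0.5,0,1],[0,0,-1,0,0,0,1],[0,0,-1,0,0,0,1],[0,0,-1,0,0,0,1],[0,0,-1,0,0,0,1],[0,0,-1,0,0,0,1],[0,0,-1,0,0,0,1],[0,0,-1,0,0,0,1]]]}}

```text
time: 6.22
tool_pos: [0.4739, -0.1885, 0.183]
tool_rot: [-0.0, 0.939, -0.344, -0.0]
contact_force: [-0.5, -0.2, 0.7]
gripper_width: 0.999
```

Emit:
{"api": "carry_out", "payload": {"moves": [[[0,0,-1,0,0,0,1],[0,0,-1,0,0,0,1],[0,0,-1,0,0,0,1],[0,0,-1,0,0,0,1],[0,0,-1,0,0,0,1],[0,0,-1,0,0,0,1],[0,0,-1,0,0,0,1],[0,0,-1,0,0,0,1]]]}}

```text
time: 6.88
tool_pos: [0.4739, -0.1885, 0.183]
tool_rot: [-0.0, 1.0, -0.002, -0.0]
contact_force: [0.6, -0.3, 0.2]
gripper_width: 1.001
```

Emit:
{"api": "carry_out", "payload": {"moves": [[[0,0,-1,0,0,0,1],[0,0,-1,0,0,0,1],[0,0,-1,0,0,0,1],[0,0,-1,0,0,0,1],[0,0,-1,0,0,0,1],[0,0,-1,0,0,0,1],[0,0,-1,0,0,0,1],[0,0,-1,0,0,0,1]]]}}

```text
time: 7.55
tool_pos: [0.4739, -0.1885, 0.183]
tool_rot: [-0.0, 0.94, 0.34, 0.0]
contact_force: [-0.4, -0.1, 0.1]
gripper_width: 1.003
```

Emit:
{"api": "carry_out", "payload": {"moves": [[[0,0,-1,0,0,0,1],[0,0,-1,0,0,0,1],[0,0,-1,0,0,0,1],[0,0,-1,0,0,0,1],[0,0,-1,0,0,0,1],[0,0,0,0,0,0,1],[0,0,0,0,0,0,1]]]}}

```text
time: 8.13
tool_pos: [0.4738, -0.189, 0.1832]
tool_rot: [-0.0, 0.846, 0.533, 0.0]
contact_force: [1.0, 0.1, 1.2]
gripper_width: 1.001
```

```bash
python3 -c "
from h import *
goto([.4008,-.268,.14],69.2);st()"
```

```text
t 8.13 pos [ 0.4738 -0.189   0.1832] yaw 64.38 tilt 0.02 w 1.001 F [1.  0.1 1.2]
shift shares total (cur axes) [-2.57 -0.79  1.08] | in target axes [-2.5  -1.01  1.08] turn shares [-0.   -0.   -0.96]
time 8.1333
joint_pos [-5.2560e-01 -1.9200e-01  1.9266e+00  3.0000e-04  1.4072e+00 -1.6494e+00]
joint_vel [-0.0078  0.     -0.0011 -0.0011  0.0014  0.0018]
joint_efforts [ 1.40000e-03 -2.79143e+01 -3.63077e+01  1.20000e-03  1.10000e-03
 -7.93000e-02]
tool_pos [ 0.4738 -0.189   0.1832]
tool_rot [-2.000e-04  8.463e-01  5.327e-01  1.000e-04]
contact_force [1.0217 0.122  1.1741]
ft_torque [ 0.0285  0.0377 -0.0267]
gripper_width 1.001
```

Emit:
{"api": "carry_out", "payload": {"moves": [[[0,0,-0.96,0,0,0,1],[0,0,0,-0.6,-0.25,0,1],[0,0,0,-0.7,-0.25,0.3,1],[0,0,0,-0.7,-0.25,0.3,1],[0,0,0,-0.5,-0.26,0.48,1],[0,0,0,0,0,0,1],[0,0,0,0,0,0,1],[0,0,0,0,0,0,1]]]}}

```text
time: 8.8
tool_pos: [0.4008, -0.269, 0.1406]
tool_rot: [0.0, 0.823, 0.568, 0.0]
contact_force: [-0.5, 0.2, 0.3]
gripper_width: 1.002
```

Run:
```python
from h import *
goto([.4008,-.268,.065],69.2)
b=save('side','s3');a=save('top','t3')
B=cv2.resize(b['frame'][230:380,230:390],None,fx=3.6,fy=3.6,interpolation=cv2.INTER_CUBIC)
cv2.imwrite('pics/cb3.png',B[:,:,::-1])
```

```text
t 8.8 pos [ 0.4008 -0.269   0.1406] yaw 69.17 tilt 0.04 w 1.002 F [-0.5  0.2  0.3]
shift shares total (cur axes) [ 0.02 -0.01  1.89] | in target axes [ 0.02 -0.01  1.89] turn shares [ 0.01 -0.   -0.01]
```

View pics/cb3.png

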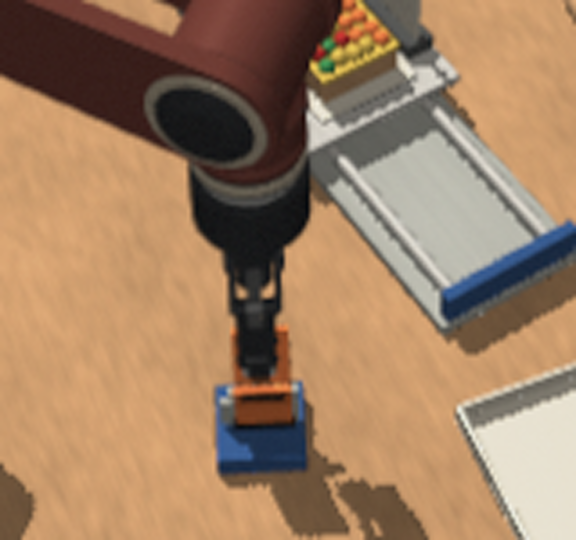

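Emit:
{"api": "carry_out", "payload": {"moves": [[[0,0,0,0.02,0,0.4,1],[0,0,0,0,0,0.5,1],[0,0,0,0,0,0.5,1],[0,0,0,0,0,0.35,1],[0,0,0,0,0,0.14,1],[0,0,0,0,0,0,1],[0,0,0,0,0,0,1]]]}}

```text
time: 9.48
tool_pos: [0.4013, -0.2686, 0.0654]
tool_rot: [0.001, 0.823, 0.568, 0.0]
contact_force: [-0.2, -0.2, 0.1]
gripper_width: 1.001
```

Emit:
{"api": "carry_out", "payload": {"moves": [[[0,0,0,0,0,0,0.2],[0,0,0,0,0,0,0],[0,0,0,0,0,0,-0.1],[0,0,0,0,0,0,-0.2],[0,0,0,0,0,0,-0.3],[0,0,0,0,0,0,-1],[0,0,0,0,0,0,-1],[0,0,0,0,0,0,-1]]]}}

```text
time: 10.15
tool_pos: [0.4034, -0.2692, 0.0686]
tool_rot: [0.002, 0.823, 0.568, 0.002]
contact_force: [0.7, 5.8, 14.6]
gripper_width: 0.244
```

Run:
```python
from h import *
goto([.4008,-.268,.065],69.2)
b=save('side','s4')
B=cv2.resize(b['frame'][230:380,230:390],None,fx=3.6,fy=3.6,interpolation=cv2.INTER_CUBIC)
cv2.imwrite('pics/cb4.png',B[:,:,::-1])
```

```text
t 10.15 pos [ 0.4034 -0.2692  0.0686] yaw 69.16 tilt 0.37 w 0.244 F [ 0.7  5.8 14.6]
shift shares total (cur axes) [ 0.01 -0.07  0.09] | in target axes [ 0.01 -0.07  0.09] turn shares [ 0.07 -0.02 -0.01]
```

View pics/cb4.png

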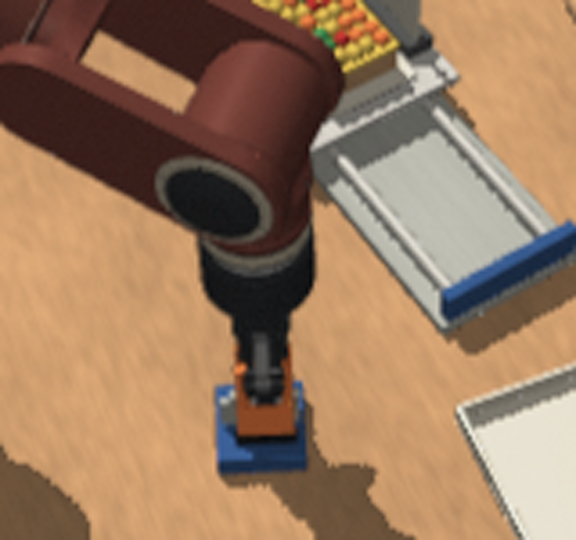

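Emit:
{"api": "carry_out", "payload": {"moves": [[[0,0,0,0,0,0,-1],[0,0,0,0,0,-0.1,-1],[0,0,0,0,0,-0.2,-1],[0,0,0,0,0,-0.3,-1],[0,0,0,0,0,-0.4,-1],[0,0,0,0,0,-0.5,-1],[0,0,0,0,0,0,-1],[0,0,0,0,0,0,-1]]]}}

```text
time: 10.87
tool_pos: [0.4011, -0.2694, 0.1261]
tool_rot: [0.002, 0.823, 0.568, 0.0]
contact_force: [0.1, 0.6, -1.4]
gripper_width: 0.243
```

Run:
```python
from h import *
goto([.4008,-.268,.2],69.2)
b=save('side','s5')
B=cv2.resize(b['frame'][230:380,230:390],None,fx=3.6,fy=3.6,interpolation=cv2.INTER_CUBIC)
cv2.imwrite('pics/cb5.png',B[:,:,::-1])
```

```text
t 10.87 pos [ 0.4011 -0.2694  0.1261] yaw 69.2 tilt 0.2 w 0.243 F [ 0.1  0.6 -1.4]
shift shares total (cur axes) [ 0.03 -0.01 -1.85] | in target axes [ 0.03 -0.02 -1.85] turn shares [ 0.04  0.02 -0.  ]
```

View pics/cb5.png

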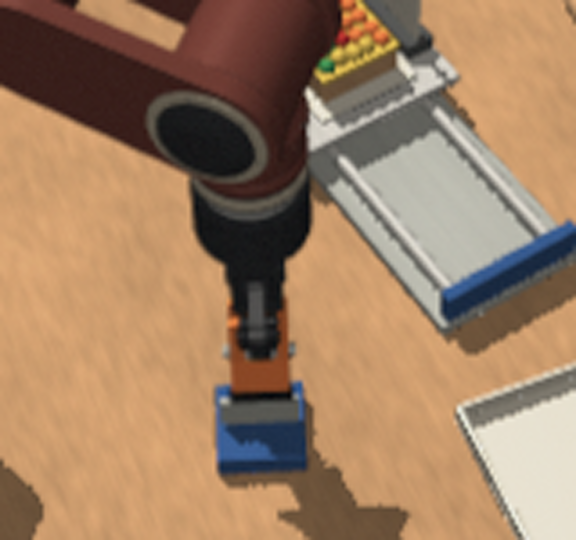

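Emit:
{"api": "carry_out", "payload": {"moves": [[[0,0,0,0,0,-0.4,-1],[0,0,0.5,0,0,-0.7,-1],[0,0,0.9,0,0,-0.8,-1],[0,0,0.9,0,0,-0.7,-1],[0,0,0.9,0,0,-0.5,-1],[0,0,0.9,0,0,0,-1],[0,0,0.9,0,0,0,-1],[0,0,0.9,0,0,0,-1]]]}}

```text
time: 11.58
tool_pos: [0.4001, -0.2683, 0.2472]
tool_rot: [-0.001, 0.941, 0.338, -0.0]
contact_force: [0.2, 0.2, -1.2]
gripper_width: 0.244
```

Emit:
{"api": "carry_out", "payload": {"moves": [[[0,0,0.9,0,0,0,-1],[0,0,0.9,0,0,0,-1],[0,0,0.9,0,0,0,-1],[0,0,0.9,0,0,0,-1],[0,0,0.9,0,0,0,-1],[0,0,0.9,0,0,0,-1],[0,0,0.66,0,0,0,-1],[0,0,0,0,0,0,-1]]]}}

```text
time: 12.25
tool_pos: [0.3998, -0.2681, 0.2465]
tool_rot: [-0.001, 0.997, 0.081, -0.001]
contact_force: [0.1, -0.1, -0.3]
gripper_width: 0.245
```

Run:
```python
from h import *
for n in('top','side'):
    d=save(n,n[0]+'6');C=cloud(d)
    b=(C[...,0]>.58)&(C[...,0]<.70)&(C[...,1]>-.04)&(C[...,1]<.12)&(C[...,2]>.135)&(C[...,2]<.17)
    P=C[b]; print(n,b.sum(),cv2.minAreaRect((P[:,:2]*1000).astype(np.float32)),P.mean(0),P[:,2].max())
    l=cv2.fitLine(P[:,:2].astype(np.float32),cv2.DIST_HUBER,0,.01,.01).ravel();print(np.degrees(np.arctan2(l[1],l[0])))
    v,u=np.nonzero(b);print(u.min(),u.max(),v.min(),v.max())
goto([.633,.0395,.25],9.4)
```

```text
top 108 ((633.7193603515625, 35.42203140258789), (6.018795013427734, 88.2592544555664), 10.444746971130371) [0.63337593 0.03449669 0.1506121 ] 0.1644861939390061
-80.69496
279 312 217 223
side 133 ((634.4080810546875, 34.64282989501953), (10.709681510925293, 100.95681762695312), 8.018613815307617) [0.63385529 0.03334104 0.1479134 ] 0.16170910000148453
-80.86801
328 346 198 222
t 12.35 pos [ 0.4    -0.2682  0.247 ] yaw 9.49 tilt 0.14 w 0.252 F [-0.6 -0.  -0.5]
shift shares total (cur axes) [ 7.01 -6.63 -0.07] | in target axes [ 7.   -6.64 -0.07] turn shares [-0.02  0.02  0.02]
```

View pics/s6.png

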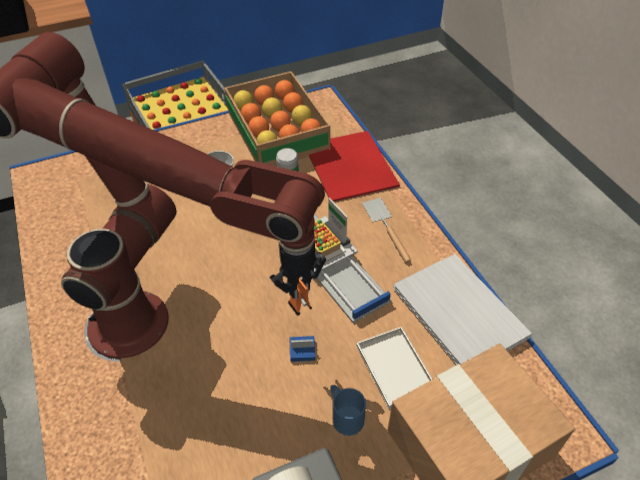

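View pics/t6.png

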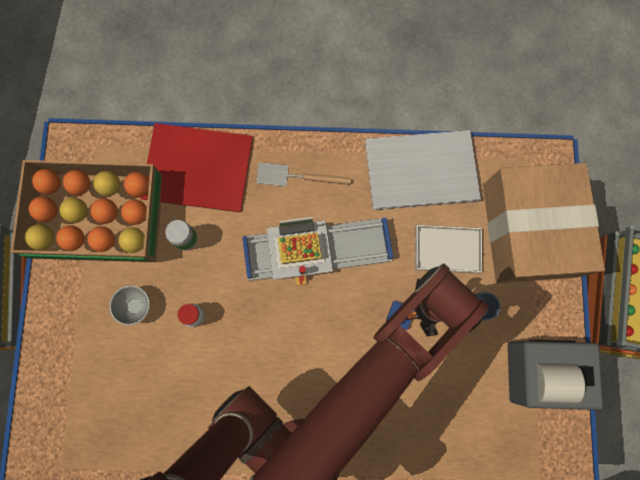

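Run:
```python
from h import *
a=load('t6');b=load('s6')
b=load('s2')
A=cv2.resize(a['frame'][255:295,280:325],None,fx=12,fy=12,interpolation=cv2.INTER_NEAREST)
cv2.imwrite('pics/ca6.png',A[:,:,::-1])
o=np.array([.5826,-.028]);t=np.radians(9.4);ex=np.array([np.cos(t),np.sin(t)]);ey=np.array([-np.sin(t),np.cos(t)])
f=a['frame'];hsv=cv2.cvtColor(f,cv2.COLOR_RGB2HSV);H,S,V=[hsv[...,i].astype(int) for i in range(3)]
m=((H<6)|(H>174))&(S>150)&(V>80);m[:,:285]=0;m[:,320:]=0;m[:262]=0;m[295:]=0
for v in range(262,292):
    u=np.nonzero(m[v])[0]
    if len(u): print(v,u.min(),u.max())
for u,v,z in((302.5,270,.094),):
    p=ray(a,u,v,z);print(p,(p[:2]-o)@ex,(p[:2]-o)@ey)
```

```text
266 302 303
267 300 304
268 300 305
269 300 305
270 300 304
271 300 304
272 301 303
276 301 301
277 300 301
278 300 303
279 300 301
280 300 301
281 300 301
282 300 301
[0.50723137 0.0133674  0.094     ] -0.06760021939093595 0.05312157865823941
```

View pics/ca6.png

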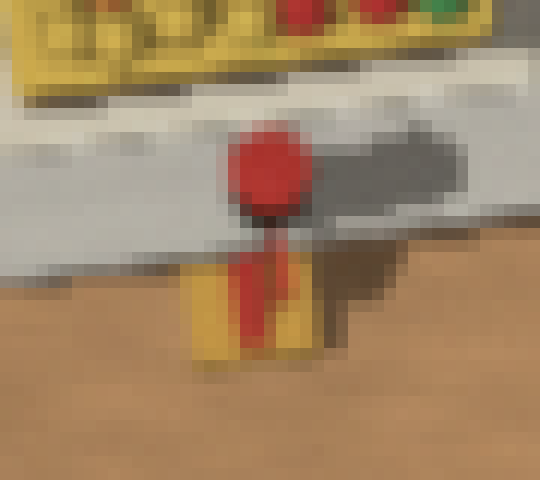

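The zoom shows the pointer at (303.5,276) beside the stripe at (300.5,280). The carrier is therefore about 7 mm short and did not click in. To keep the asked order, I'll park the clip back on its blade, seat the carrier, and then take the clip again.

Emit:
{"api": "carry_out", "payload": {"moves": [[[0,0,-0.6,0,0,0,-1],[0,0,-0.9,0,0,0,-1],[0,0,-0.9,0,0,0,-1],[0,0,-0.9,0,0,0,-1],[0,0,-0.9,0,0,0,-1],[0,0,-0.9,0,0,0,-1],[0,0,-0.9,0,0,0,-1],[0,0,-0.9,0,0,0,-1]]]}}

```text
time: 13.02
tool_pos: [0.4002, -0.2684, 0.2478]
tool_rot: [-0.001, 0.927, 0.376, -0.0]
contact_force: [-0.3, -0.0, 0.1]
gripper_width: 0.249
```

Emit:
{"api": "carry_out", "payload": {"moves": [[[0,0,-0.9,0,0,0,-1],[0,0,-0.9,0,0,0,-1],[0,0,-0.9,0,0,0,-1],[0,0,-0.9,0,0,0.3,-1],[0,0,-0.9,0,0,0.6,-1],[0,0,-0.54,0,0,0.7,-1],[0,0,0,0,0,0.7,-1],[0,0,0,0,0,0.3,-1]]]}}

```text
time: 13.68
tool_pos: [0.3984, -0.2668, 0.1398]
tool_rot: [-0.003, 0.823, 0.568, -0.001]
contact_force: [-1.8, 0.8, -2.1]
gripper_width: 0.244
```

Emit:
{"api": "carry_out", "payload": {"moves": [[[0,0,0,0,0,0.3,-1],[0,0,0,0,0,0,-1],[0,0,0,0,0,0,-1]]]}}

```text
time: 13.93
tool_pos: [0.4006, -0.2687, 0.1328]
tool_rot: [0.0, 0.824, 0.567, 0.0]
contact_force: [0.2, 0.8, -0.2]
gripper_width: 0.246
```

Run:
```python
from h import *
goto([.4011,-.2692,.069],69.2)
b=save('side','s7')
B=cv2.resize(b['frame'][230:380,230:390],None,fx=3.6,fy=3.6,interpolation=cv2.INTER_CUBIC)
cv2.imwrite('pics/cb7.png',B[:,:,::-1])
```

```text
t 13.93 pos [ 0.4006 -0.2687  0.1328] yaw 69.12 tilt 0.0 w 0.246 F [ 0.2  0.8 -0.2]
shift shares total (cur axes) [-0.01  0.01  1.6 ] | in target axes [-0.01  0.01  1.6 ] turn shares [ 0.   -0.   -0.02]
```

View pics/cb7.png

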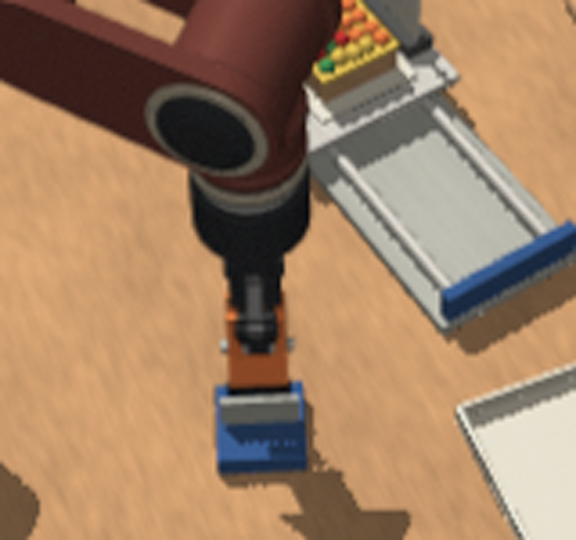

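Emit:
{"api": "carry_out", "payload": {"moves": [[[0,0,0,0,0,0.3,-1],[0,0,0,0,0,0.4,-1],[0,0,0,0,0,0.4,-1],[0,0,0,0,0,0.3,-1],[0,0,0,0,0,0.15,-1],[0,0,0,0,0,0,-1],[0,0,0,0,0,0,-1]]]}}

```text
time: 14.57
tool_pos: [0.4008, -0.2689, 0.0709]
tool_rot: [0.0, 0.824, 0.567, 0.0]
contact_force: [-0.3, 0.8, -0.4]
gripper_width: 0.243
```

Emit:
{"api": "carry_out", "payload": {"moves": [[[0,0,0,0,0,0,-0.4],[0,0,0,0,0,0,-0.2],[0,0,0,0,0,0,0],[0,0,0,0,0,0,0.2],[0,0,0,0,0,0,0.4],[0,0,0,0,0,0,1],[0,0,0,0,0,0,1],[0,0,0,0,0,0,1]]]}}

```text
time: 15.23
tool_pos: [0.4006, -0.2687, 0.0707]
tool_rot: [0.0, 0.824, 0.567, 0.0]
contact_force: [-0.4, -0.4, -1.1]
gripper_width: 0.999
```

Run:
```python
from h import *
goto([.4011,-.2692,.069],69.2)
b=save('side','s8')
B=cv2.resize(b['frame'][230:380,230:390],None,fx=3.6,fy=3.6,interpolation=cv2.INTER_CUBIC)
cv2.imwrite('pics/cb8.png',B[:,:,::-1])
```

```text
t 15.23 pos [ 0.4006 -0.2687  0.0707] yaw 69.1 tilt 0.02 w 0.999 F [-0.4 -0.4 -1.1]
shift shares total (cur axes) [-0.01  0.02  0.04] | in target axes [-0.01  0.02  0.04] turn shares [ 0.    0.   -0.02]
```

View pics/cb8.png

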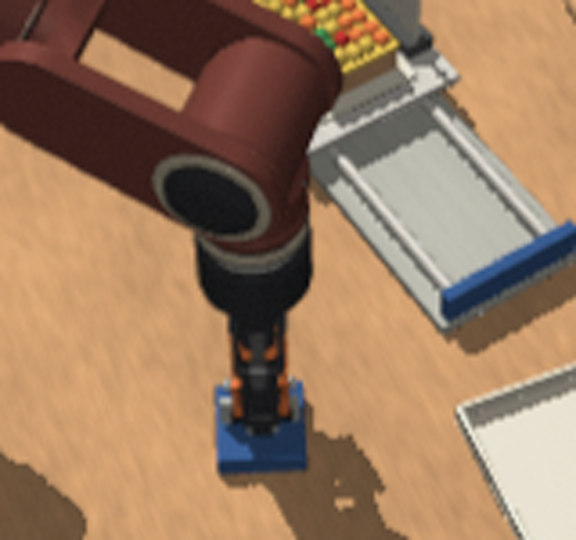

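Emit:
{"api": "carry_out", "payload": {"moves": [[[0,0,0,0,0,-0.3,1],[0,0,0,0,0,-0.6,1],[0,0,0,0,0,-0.8,1],[0,0,0,0,0,-0.9,1],[0,0,-0.75,0,0,-0.6,1],[0,0,-0.75,0,0,0,1],[0,0,-0.75,0,0,0,1],[0,0,-0.75,0,0,0,1]]]}}

```text
time: 15.95
tool_pos: [0.4009, -0.269, 0.2007]
tool_rot: [0.001, 0.741, 0.671, 0.0]
contact_force: [-1.0, -0.3, -0.4]
gripper_width: 0.998
```

Emit:
{"api": "carry_out", "payload": {"moves": [[[0,0,-0.75,0,0,0,1],[0,0,-0.75,0,0,0,1],[0,0,-0.75,0,0,0,1],[0,0,-0.8,0,0,0,1],[0,0,0,0,0,0,1],[0,0,0,0,0,0,1]]]}}

```text
time: 16.45
tool_pos: [0.4006, -0.2687, 0.1993]
tool_rot: [0.0, 0.648, 0.762, -0.0]
contact_force: [-0.7, 0.8, -0.2]
gripper_width: 1.002
```

Run:
```python
from h import *
goto([.512,.0145,.2],99.4)
b=save('side','s9')
B=cv2.resize(b['frame'][230:380,230:390],None,fx=3.6,fy=3.6,interpolation=cv2.INTER_CUBIC)
cv2.imwrite('pics/cb9.png',B[:,:,::-1])
```

```text
t 16.45 pos [ 0.4006 -0.2687  0.1993] yaw 99.25 tilt 0.05 w 1.002 F [-0.7  0.8 -0.2]
shift shares total (cur axes) [ 6.54  3.89 -0.02] | in target axes [ 6.53  3.9  -0.02] turn shares [ 0.01  0.01 -0.03]
```

View pics/cb9.png

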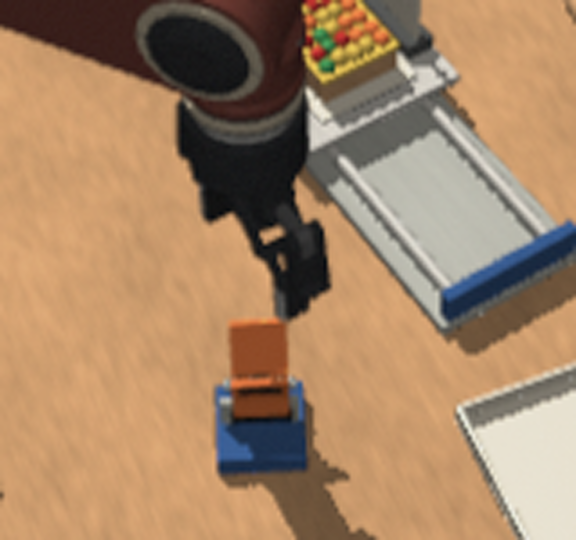

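The clip is biting the blade again at (260,370) in the crop, upright as it was before. Next I go back to the handle.

Emit:
{"api": "carry_out", "payload": {"moves": [[[0,0,0,0.5,0.3,0,1],[0,0,0,0.85,0.5,0,1],[0,0,0,0.85,0.5,0,1],[0,0,0,0.85,0.5,0,1],[0,0,0,0.85,0.5,0,1],[0,0,0,0.85,0.5,0,1],[0,0,0,0.85,0.5,0,1],[0,0,0,0.7,0.4,0,1]]]}}

```text
time: 17.17
tool_pos: [0.5061, 0.0067, 0.199]
tool_rot: [0.0, 0.647, 0.762, 0.0]
contact_force: [0.7, 0.1, 0.5]
gripper_width: 0.997
```

Emit:
{"api": "carry_out", "payload": {"moves": [[[0,0,0,0.2,0.2,0.3,1],[0,0,0,0,0,0.6,1],[0,0,0,0,0,0.6,1],[0,0,0,0,0,0.4,1],[0,0,0,0,0,0,1],[0,0,0,0,0,0,1],[0,0,0,0,0,0,1]]]}}

```text
time: 17.75
tool_pos: [0.513, 0.0131, 0.124]
tool_rot: [0.001, 0.647, 0.762, 0.001]
contact_force: [-0.2, -0.8, 0.9]
gripper_width: 1.0
```

Run:
```python
from h import *
goto([.512,.0145,.060],99.4)
```

```text
t 17.75 pos [0.513  0.0131 0.124 ] yaw 99.32 tilt 0.11 w 1.0 F [-0.2 -0.8  0.9]
shift shares total (cur axes) [ 0.04 -0.02  1.6 ] | in target axes [ 0.04 -0.02  1.6 ] turn shares [ 0.02  0.01 -0.02]
```

Emit:
{"api": "carry_out", "payload": {"moves": [[[0,0,0,0.04,0,0.4,1],[0,0,0,0,0,0.5,1],[0,0,0,0,0,0.5,1],[0,0,0,0,0,0.2,1],[0,0,0,0,0,0,0.3],[0,0,0,0,0,0,0],[0,0,0,0,0,0,-0.3],[0,0,0,0,0,0,-1]]]}}

```text
time: 18.42
tool_pos: [0.5133, 0.0147, 0.0604]
tool_rot: [0.001, 0.647, 0.762, 0.001]
contact_force: [0.0, 0.5, 0.2]
gripper_width: 0.455
```

Emit:
{"api": "carry_out", "payload": {"moves": [[[0,0,0,0,0,0,-1],[0,0,0,0,0,0,-1],[0,0,0,0,0,0,-1],[0,0,0,0,0,0,-1]]]}}

```text
time: 18.75
tool_pos: [0.5128, 0.0148, 0.0599]
tool_rot: [0.001, 0.647, 0.762, 0.001]
contact_force: [-0.5, 0.2, 5.8]
gripper_width: 0.202
```

Emit:
{"api": "carry_out", "payload": {"moves": [[[0,0,0,0.05,0,0,-1],[0,0,0,0,0,0,-1]]]}}

```text
time: 18.92
tool_pos: [0.5124, 0.017, 0.0598]
tool_rot: [0.001, 0.647, 0.762, 0.001]
contact_force: [-2.2, 1.0, 6.1]
gripper_width: 0.202
```

Emit:
{"api": "carry_out", "payload": {"moves": [[[0,0,0,0.05,0,0,-1],[0,0,0,0,0,0,-1]]]}}

```text
time: 19.08
tool_pos: [0.512, 0.0192, 0.0599]
tool_rot: [0.0, 0.647, 0.762, 0.001]
contact_force: [-2.2, 0.6, 6.6]
gripper_width: 0.206
```

Emit:
{"api": "carry_out", "payload": {"moves": [[[0,0,0,0.05,0,0,-1],[0,0,0,0,0,0,-1]]]}}

```text
time: 19.25
tool_pos: [0.5116, 0.0215, 0.0599]
tool_rot: [0.0, 0.647, 0.762, 0.001]
contact_force: [-3.0, 2.4, 7.0]
gripper_width: 0.198
```

Emit:
{"api": "carry_out", "payload": {"moves": [[[0,0,0,0.03,0,0,-1],[0,0,0,0,0,0,-1]]]}}

```text
time: 19.42
tool_pos: [0.5114, 0.0229, 0.0599]
tool_rot: [-0.0, 0.647, 0.762, 0.001]
contact_force: [-1.9, 3.7, 6.7]
gripper_width: 0.199
```

Run:
```python
from h import *
goto([.512,.0215,.060],99.4)
b=save('side','s10');a=save('top','t10')
B=cv2.resize(b['frame'][235:285,275:345],None,fx=9,fy=9,interpolation=cv2.INTER_CUBIC)
cv2.imwrite('pics/cb10.png',B[:,:,::-1])
A=cv2.resize(a['frame'][255:295,270:335],None,fx=10,fy=10,interpolation=cv2.INTER_NEAREST)
cv2.imwrite('pics/ca10.png',A[:,:,::-1])
```

```text
t 19.42 pos [0.5114 0.0229 0.0599] yaw 99.35 tilt 0.12 w 0.199 F [-1.9  3.7  6.7]
shift shares total (cur axes) [-0.04  0.01 -0.  ] | in target axes [-0.04  0.01 -0.  ] turn shares [ 0.02 -0.02 -0.01]
```

View pics/cb10.png

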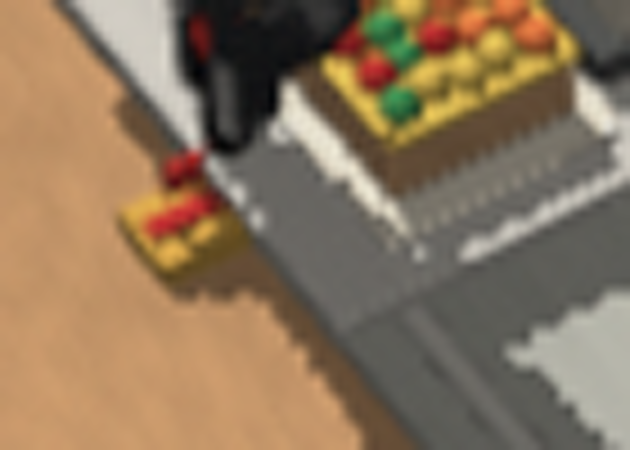

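View pics/ca10.png

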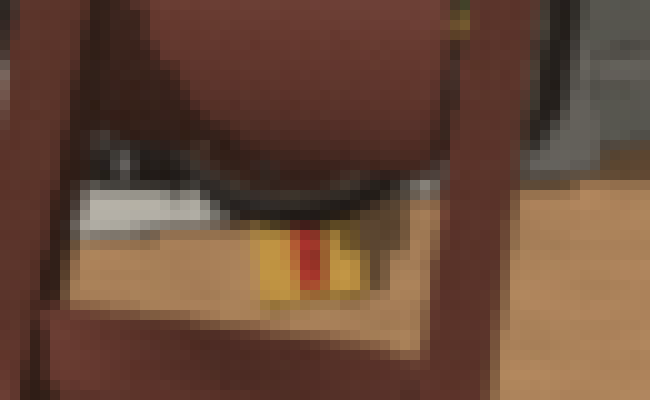

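Emit:
{"api": "carry_out", "payload": {"moves": [[[0,0,0,0.04,0,0,-1],[0,0,0,0,0,0,-1]]]}}

```text
time: 19.68
tool_pos: [0.5113, 0.0235, 0.0599]
tool_rot: [0.001, 0.647, 0.762, 0.0]
contact_force: [-2.4, -1.3, 6.1]
gripper_width: 0.202
```

Emit:
{"api": "carry_out", "payload": {"moves": [[[0,0,0,0.04,0,0,-1],[0,0,0,0,0,0,-1]]]}}

```text
time: 19.85
tool_pos: [0.5112, 0.0242, 0.0599]
tool_rot: [0.002, 0.647, 0.763, -0.0]
contact_force: [-1.4, -3.7, 5.2]
gripper_width: 0.204
```

The force along y rose to +3.7 N and then reversed, so the roller is in its notch at about y=0.0233. I'll release and check.

Emit:
{"api": "carry_out", "payload": {"moves": [[[0,0,0,-0.03,0,0,-1],[0,0,0,0,0,0,-0.3],[0,0,0,0,0,0,0.3],[0,0,0,0,0,0,1],[0,0,0,0,0,0,1],[0,0,0,0,0,0,1],[0,0,0,0,0,-0.5,1],[0,0,0,0,0,-0.8,1]]]}}

```text
time: 20.52
tool_pos: [0.5069, 0.0243, 0.1067]
tool_rot: [-0.004, 0.647, 0.762, -0.003]
contact_force: [0.6, 0.7, -0.1]
gripper_width: 1.002
```

Emit:
{"api": "carry_out", "payload": {"moves": [[[0,0,0,0,0,-0.9,1],[0,0,0,0,0,-0.9,1],[0,0,0.75,-0.6,-0.4,-0.5,1],[0,0,0.75,-0.8,-0.5,0,1],[0,0,0.75,-0.8,-0.5,0,1],[0,0,0.75,-0.8,-0.5,0,1],[0,0,0.75,-0.8,-0.4,0,1],[0,0,0.75,-0.8,-0.4,0,1]]]}}

```text
time: 21.18
tool_pos: [0.4006, -0.1604, 0.2025]
tool_rot: [0.0, 0.784, 0.62, 0.0]
contact_force: [0.2, -0.5, 0.5]
gripper_width: 1.003
```

Run:
```python
from h import *
goto([.4008,-.268,.19],69.2)
b=save('side','s11');a=save('top','t11')
B=cv2.resize(b['frame'][235:285,275:345],None,fx=9,fy=9,interpolation=cv2.INTER_CUBIC)
cv2.imwrite('pics/cb11.png',B[:,:,::-1])
A=cv2.resize(a['frame'][255:295,270:335],None,fx=10,fy=10,interpolation=cv2.INTER_NEAREST)
cv2.imwrite('pics/ca11.png',A[:,:,::-1])
```

```text
t 21.18 pos [ 0.4006 -0.1604  0.2025] yaw 76.69 tilt 0.03 w 1.003 F [ 0.2 -0.5  0.5]
shift shares total (cur axes) [-2.62  0.62  0.31] | in target axes [-2.51  0.96  0.31] turn shares [0.01 0.   1.5 ]
```

View pics/cb11.png

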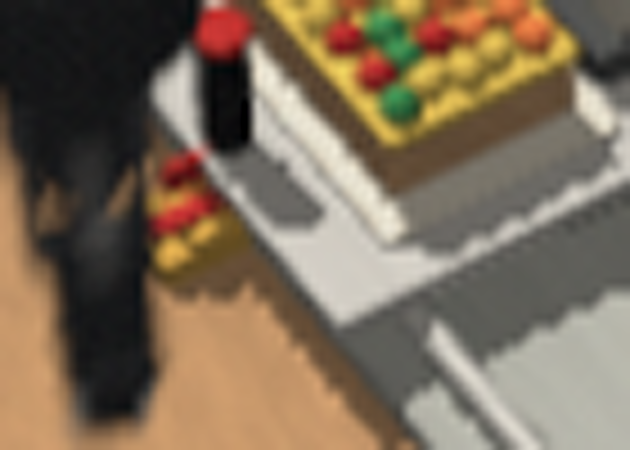

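View pics/ca11.png

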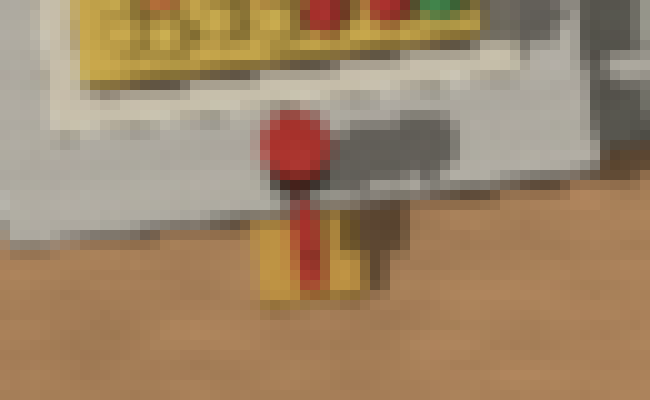

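In the top zoom the pointer now lies exactly on the stripe at (305,250), so the carrier is in its stop and free. Back to the clip, measuring the card as well.

Emit:
{"api": "carry_out", "payload": {"moves": [[[0,0,0.75,0,0,0,1],[0,0,0.75,0,0,0,1],[0,0,0,-0.6,0.2,0,1],[0,0,0,-0.7,0.3,0.3,1],[0,0,0,-0.7,0.3,0.5,1],[0,0,0,-0.5,0.16,0.7,1],[0,0,0,0,0,0,1],[0,0,0,0,0,0,1]]]}}

```text
time: 21.95
tool_pos: [0.4015, -0.2656, 0.1403]
tool_rot: [-0.003, 0.823, 0.569, -0.0]
contact_force: [0.5, 0.6, 0.4]
gripper_width: 1.0
```

Run:
```python
from h import *
goto([.4008,-.2688,.067],69.2)
d=load('t11')
o=np.array([.5826,-.028]);t=np.radians(9.4);ex=np.array([np.cos(t),np.sin(t)]);ey=np.array([-np.sin(t),np.cos(t)])
for n in('top','side'):
    d=load(n[0]+'11');C=cloud(d)
    b=(C[...,0]>.58)&(C[...,0]<.70)&(C[...,1]>-.04)&(C[...,1]<.12)&(C[...,2]>.135)&(C[...,2]<.17)
    P=C[b]; r=cv2.minAreaRect((P[:,:2]*1000).astype(np.float32));print(n,b.sum(),r,P.mean(0))
    X=(P[:,:2]-o)@ex;Y=(P[:,:2]-o)@ey;print(np.percentile(X,[2,50,98]),np.percentile(Y,[1,50,99]))
    E=P[P[:,2]>.152];print('edge',E.mean(0),len(E))
    hsv=cv2.cvtColor(d['frame'],cv2.COLOR_RGB2HSV);m=(C[...,0]>.36)&(C[...,0]<.44)&(C[...,1]>-.32)&(C[...,1]<-.22)&(hsv[...,1]>170)&(hsv[...,0]<=15)&(C[...,2]>.05)
    Q=C[m];print('clip',m.sum(),Q.mean(0) if m.sum() else '',np.percentile(Q[:,2],98) if m.sum() else '')
    for g in(1,-1):
        q=Q[g*((Q[:,:2]-[.4008,-.2688])@[.355,.935])>0]
        if len(q)>10: print(len(q),q.mean(0))
```

```text
t 21.95 pos [ 0.4015 -0.2656  0.1403] yaw 69.31 tilt 0.3 w 1.0 F [0.5 0.6 0.4]
shift shares total (cur axes) [-0.09  0.02  1.83] | in target axes [-0.08  0.01  1.83] turn shares [-0.05 -0.03  0.02]
top 111 ((632.0623779296875, 43.477603912353516), (6.031042575836182, 88.34461212158203), 9.37348461151123) [0.63202502 0.04235506 0.15075587]
[0.05814568 0.059984   0.06338358] [0.01849803 0.06128288 0.10604803]
edge [0.63226908 0.04440974 0.15675274] 61
clip 0  
side 127 ((631.9846801757812, 40.3414306640625), (10.705336570739746, 89.95181274414062), 9.648926734924316) [0.63255371 0.03922447 0.14867012]
[0.05624231 0.06015427 0.06485205] [0.01489949 0.05787963 0.10359739]
edge [0.63274459 0.04138658 0.15536501] 53
clip 342 [ 0.40432697 -0.26333255  0.0863422 ] 0.11121445611928675
231 [ 0.40804015 -0.25322282  0.08920524]
111 [ 0.39659955 -0.2843717   0.08038399]
```

Emit:
{"api": "carry_out", "payload": {"moves": [[[0,0,0,-0.06,0,0.4,1],[0,0,0,0,0,0.5,1],[0,0,0,0,0,0.5,1],[0,0,0,0,0,0.35,1],[0,0,0,0,0,0.03,1],[0,0,0,0,0,0,1],[0,0,0,0,0,0,1]]]}}

```text
time: 22.53
tool_pos: [0.4027, -0.2688, 0.0731]
tool_rot: [0.001, 0.822, 0.569, 0.0]
contact_force: [0.9, 0.1, 1.0]
gripper_width: 1.001
```

Run:
```python
from h import *
goto([.4008,-.2688,.069],69.2)
```

```text
t 22.53 pos [ 0.4027 -0.2688  0.0731] yaw 69.42 tilt 0.16 w 1.001 F [0.9 0.1 1. ]
shift shares total (cur axes) [-0.02 -0.04  0.1 ] | in target axes [-0.02 -0.04  0.1 ] turn shares [0.03 0.01 0.04]
```

Emit:
{"api": "carry_out", "payload": {"moves": [[[0,0,0,-0.02,-0.04,0.1,0.3],[0,0,0,0,0,0,0.1],[0,0,0,0,0,0,0],[0,0,0,0,0,0,-0.15],[0,0,0,0,0,0,-0.3],[0,0,0,0,0,0,-1],[0,0,0,0,0,0,-1],[0,0,0,0,0,0,-1]]]}}

```text
time: 23.2
tool_pos: [0.3997, -0.269, 0.0675]
tool_rot: [0.0, 0.822, 0.569, -0.0]
contact_force: [-0.9, -0.1, 1.2]
gripper_width: 0.247
```

Emit:
{"api": "carry_out", "payload": {"moves": [[[0,0,0,0,0,0,-1],[0,0,0,0,0,-0.1,-1],[0,0,0,0,0,-0.3,-1],[0,0,0,0,0,-0.5,-1],[0,0,0,0,0,-0.6,-1],[0,0,0,0,0,-0.7,-1],[0,0,0,0,0,0,-1],[0,0,0,0,0,0,-1]]]}}

```text
time: 23.87
tool_pos: [0.4009, -0.2699, 0.1584]
tool_rot: [0.003, 0.822, 0.569, 0.001]
contact_force: [0.3, 0.3, -0.9]
gripper_width: 0.245
```

Run:
```python
from h import *
goto([.632,.042,.25],9.4)
b=save('side','s12')
B=cv2.resize(b['frame'][230:380,230:390],None,fx=3.6,fy=3.6,interpolation=cv2.INTER_CUBIC)
cv2.imwrite('pics/cb12.png',B[:,:,::-1])
```

```text
t 23.87 pos [ 0.4009 -0.2699  0.1584] yaw 69.36 tilt 0.32 w 0.245 F [ 0.3  0.3 -0.9]
shift shares total (cur axes) [ 9.33  2.67 -2.29] | in target axes [ 6.97 -6.75 -2.29] turn shares [ 7.000e-02 -1.000e-02  1.199e+01]
```

View pics/cb12.png

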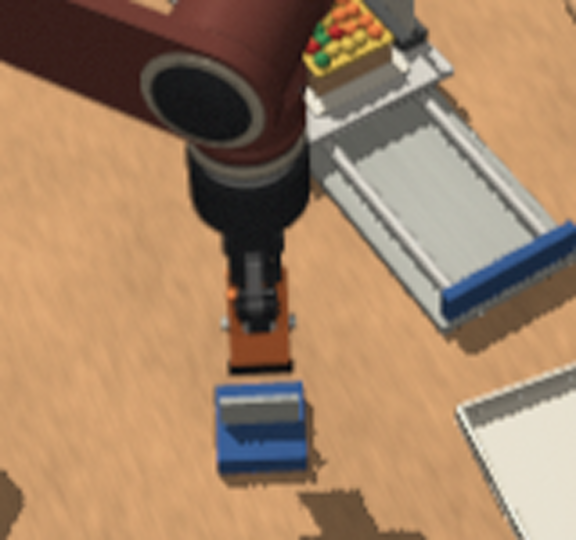

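The clip is off the blade and squeezed, with its axle ends at (224,323) and (290,323) in the crop. I'll lift, turn and measure it in the hand.

Emit:
{"api": "carry_out", "payload": {"moves": [[[0,0,0.4,0,0,-0.4,-1],[0,0,0.8,0,0,-0.6,-1],[0,0,0.9,0,0,-0.6,-1],[0,0,0.9,0,0,-0.5,-1],[0,0,0.9,0,0,-0.2,-1],[0,0,0.9,0,0,0,-1],[0,0,0.9,0,0,0,-1],[0,0,0.9,0,0,0,-1]]]}}

```text
time: 24.58
tool_pos: [0.3991, -0.2683, 0.2457]
tool_rot: [-0.001, 0.951, 0.31, -0.001]
contact_force: [0.3, 0.4, -0.5]
gripper_width: 0.249
```

Emit:
{"api": "carry_out", "payload": {"moves": [[[0,0,0.9,0,0,0,-1],[0,0,0.9,0,0,0,-1],[0,0,0.9,0,0,0,-1],[0,0,0.9,0,0,0,-1],[0,0,0.9,0,0,0,-1],[0,0,0.9,0,0,0,-1],[0,0,0.8,0,0,0,-1],[0,0,0,0,0,0,-1]]]}}

```text
time: 25.25
tool_pos: [0.399, -0.2682, 0.2454]
tool_rot: [-0.001, 0.999, 0.046, -0.001]
contact_force: [0.5, -0.1, -0.8]
gripper_width: 0.245
```

Run:
```python
from h import *
goto([.632,.042,.25],9.4)
b=save('side','s13');C=cloud(b)
s=state();p=s['tool_pos']
B=cv2.resize(b['frame'][240:320,255:355],None,fx=7,fy=7,interpolation=cv2.INTER_CUBIC)
cv2.imwrite('pics/cb13.png',B[:,:,::-1])
hsv=cv2.cvtColor(b['frame'],cv2.COLOR_RGB2HSV)
m=(abs(C[...,0]-p[0])<.06)&(abs(C[...,1]-p[1])<.06)&(C[...,2]>.15)&(C[...,2]<.29)&(hsv[...,1]>150)&(hsv[...,0]<=17)
Q=C[m]-p;print(m.sum(),np.percentile(Q[:,2],[0,2,5,50,95,98,100]).round(4))
t=np.radians(9.4);ex=np.array([np.cos(t),np.sin(t)]);ey=np.array([-np.sin(t),np.cos(t)])
for z0 in np.arange(-.06,.04,.008):
    q=Q[(Q[:,2]>=z0)&(Q[:,2]<z0+.008)]
    if len(q): print(round(z0,3),len(q),'xr',np.percentile(q[:,:2]@ex,[2,50,98]).round(4),'yr',np.percentile(q[:,:2]@ey,[2,50,98]).round(4))
```

```text
t 25.25 pos [ 0.399  -0.2682  0.2454] yaw 5.29 tilt 0.2 w 0.245 F [ 0.5 -0.1 -0.8]
shift shares total (cur axes) [ 6.51 -7.19 -0.11] | in target axes [ 7.01 -6.7  -0.12] turn shares [-0.03  0.02 -0.82]
270 [-0.0375 -0.0352 -0.0334  0.0035  0.0362  0.0374  0.0433]
-0.044 4 xr [-0.0173 -0.0146 -0.0136] yr [-0.013   0.      0.0159]
-0.036 29 xr [-0.0178 -0.0142  0.0141] yr [-0.0218 -0.0024  0.0171]
-0.028 34 xr [-0.0158 -0.0131  0.0133] yr [-0.0218 -0.0068  0.0163]
-0.02 23 xr [-0.0138 -0.0106  0.0124] yr [-0.0211 -0.0106  0.0068]
-0.012 22 xr [-0.0128  0.0072  0.0104] yr [-0.0213 -0.0128  0.015 ]
-0.004 24 xr [-0.0141  0.0076  0.0106] yr [-0.0223 -0.0134  0.0149]
0.004 26 xr [-0.0155  0.007   0.0097] yr [-0.0219 -0.0146  0.0121]
0.012 21 xr [-0.0183  0.0077  0.0097] yr [-0.0225 -0.0098  0.0145]
0.02 23 xr [-0.012   0.0071  0.01  ] yr [-0.0228 -0.0156  0.014 ]
0.028 48 xr [-0.01    0.0079  0.0132] yr [-0.0213 -0.0088  0.0156]
0.036 16 xr [-0.0112  0.0086  0.0112] yr [-0.0221 -0.0093  0.0071]
```

View pics/cb13.png

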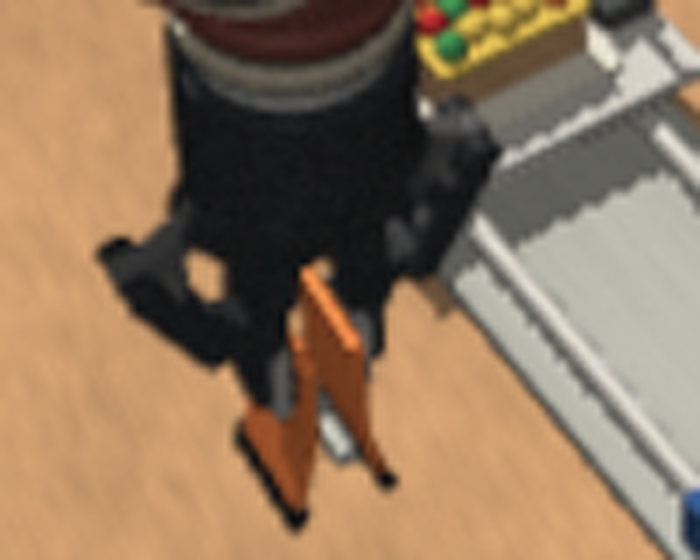

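Run:
```python
from h import *
b=load('s13');C=cloud(b);s=state();p=s['tool_pos']
t=np.radians(5.3);ex=np.array([np.cos(t),np.sin(t)]);ey=np.array([-np.sin(t),np.cos(t)])
Q=C-p;X=Q[...,:2]@ex;Y=Q[...,:2]@ey;Z=Q[...,2]
m=(abs(X)<.03)&(abs(Y)<.03)&(Z<-.012)&(Z>-.07)
print(m.sum(),np.percentile(Z[m],[0,1,3,5,10]).round(4))
for lo,hi in((-.03,-.002),(.002,.03)):
  for z0 in(-.048,-.044,-.04,-.036,-.03,-.024,-.018):
    k=m&(X>lo)&(X<hi)&(Z>=z0)&(Z<z0+.004)
    if k.sum(): print(lo,z0,k.sum(),'x',X[k].min().round(4),np.median(X[k]).round(4),X[k].max().round(4),'y',Y[k].min().round(4),Y[k].max().round(4))
# axle: grey pixels
hsv=cv2.cvtColor(b['frame'],cv2.COLOR_RGB2HSV)
k=m&(hsv[...,1]<80)&(hsv[...,2]>90);print('axle',k.sum(),Q[k].round(4)[:12])
T=(abs(X)<.02)&(abs(Y)<.03)&(Z>.03)&(Z<.05)&(hsv[...,1]>150)&(hsv[...,0]<=17)
print('tabtop',T.sum(),np.sort(Z[T])[-10:].round(4),'X',np.percentile(X[T],[5,50,95]),'Y',np.percentile(Y[T],[0,50,100]))
# ray-based: tip lowest pixel at (255+295/7,240+528/7), crossing known plane height
for u,v in((255+295/7,240+528/7),(255+388/7,240+488/7)):
  for z in(-.04,-.045,-.05):
    r=ray(b,u,v,p[2]+z)-p; print(z,(r[:2]@ex).round(4),(r[:2]@ey).round(4))
```

```text
160 [-0.0464 -0.0462 -0.0459 -0.0439 -0.0425]
-0.03 -0.048 6 x -0.0187 -0.0168 -0.0129 y -0.0209 0.017
-0.03 -0.044 17 x -0.0192 -0.0183 -0.0151 y -0.0224 0.0195
-0.03 -0.04 20 x -0.0195 -0.0168 -0.0116 y -0.023 0.0228
-0.03 -0.036 17 x -0.0173 -0.0151 -0.0129 y -0.0196 0.0133
-0.03 -0.03 13 x -0.0153 -0.0141 -0.0114 y -0.0218 0.0182
-0.03 -0.024 17 x -0.015 -0.0128 -0.0111 y -0.0201 0.0106
-0.03 -0.018 12 x -0.0131 -0.0115 -0.0089 y -0.0212 0.0066
0.002 -0.048 1 x 0.018 0.018 0.018 y -0.0218 -0.0218
0.002 -0.044 4 x 0.0144 0.0161 0.0203 y -0.0226 -0.006
0.002 -0.04 6 x 0.014 0.0155 0.0201 y -0.0237 -0.0028
0.002 -0.036 7 x 0.0124 0.0145 0.0172 y -0.0239 0.0153
0.002 -0.03 6 x 0.0126 0.0135 0.0152 y -0.0232 0.003
0.002 -0.024 6 x 0.0114 0.0118 0.0146 y -0.0195 0.0143
0.002 -0.018 5 x 0.0104 0.011 0.0125 y -0.0206 0.0069
axle 3 [[ 0.0045 -0.0055 -0.0126]
 [ 0.0131  0.0054 -0.035 ]
 [ 0.0152 -0.0014 -0.0394]]
tabtop 57 [0.0367 0.037  0.0373 0.0374 0.0374 0.0375 0.0387 0.0391 0.04   0.0433] X [-0.00833201  0.00855068  0.01206046] Y [-0.02410163 -0.00806279  0.01807745]
-0.04 -0.0169 -0.0248
-0.045 -0.0155 -0.0216
-0.05 -0.0141 -0.0184
-0.04 0.0174 -0.0255
-0.045 0.0189 -0.0223
-0.05 0.0205 -0.0191
```

Emit:
{"api": "carry_out", "payload": {"moves": [[[0,0,-0.84,0,0,0,-1],[0,0,0,0.3,-0.3,0,-1],[0,0,0,0.5,-0.5,0,-1],[0,0,0,0.6,-0.6,0,-1],[0,0,0,0.6,-0.6,0,-1],[0,0,0,0.6,-0.6,0,-1],[0,0,0,0.6,-0.6,0,-1],[0,0,0,0.6,-0.6,0,-1]]]}}

```text
time: 25.97
tool_pos: [0.5247, -0.0921, 0.2464]
tool_rot: [-0.0, 0.996, 0.084, -0.001]
contact_force: [0.6, -0.7, -0.7]
gripper_width: 0.248
```

Emit:
{"api": "carry_out", "payload": {"moves": [[[0,0,0,0.6,-0.6,0,-1],[0,0,0,0.6,-0.6,0,-1],[0,0,0,0.6,-0.6,0,-1],[0,0,0,0.6,-0.5,0,-1],[0,0,0,0.5,-0.4,0,-1],[0,0,0,0.3,-0.2,0,-1],[0,0,0,0,0,0,-1],[0,0,0,0,0,0,-1]]]}}

```text
time: 26.63
tool_pos: [0.631, 0.0423, 0.246]
tool_rot: [0.0, 0.996, 0.084, -0.001]
contact_force: [-0.3, -0.9, -1.4]
gripper_width: 0.247
```

Run:
```python
from h import *
goto([.632,.042,.185],9.5)
```

```text
t 26.63 pos [0.631  0.0423 0.246 ] yaw 9.69 tilt 0.14 w 0.247 F [-0.3 -0.9 -1.4]
shift shares total (cur axes) [0.03 0.01 1.52] | in target axes [0.02 0.01 1.52] turn shares [-0.    0.03  0.04]
```

Run:
```python
from h import *
b=save('side','s14');a=save('top','t14')
B=cv2.resize(b['frame'][170:270,280:400],None,fx=6,fy=6,interpolation=cv2.INTER_CUBIC)
cv2.imwrite('pics/cb14.png',B[:,:,::-1])
C=cloud(b);p=state()['tool_pos'];t=np.radians(9.5);ex=np.array([np.cos(t),np.sin(t)]);ey=np.array([-np.sin(t),np.cos(t)])
Q=C-p;X=Q[...,:2]@ex;Y=Q[...,:2]@ey;Z=Q[...,2]
for nm,m in(('tips',(abs(X)<.03)&(abs(Y)<.03)&(Z<-.036)&(Z>-.06)),('card',(abs(X)<.03)&(abs(Y)<.06)&(Z<-.085)&(Z>-.11))):
    if m.sum(): print(nm,m.sum(),'z',(Z[m]+p[2]).min(),(Z[m]+p[2]).max(),'X',np.percentile(X[m],[2,25,50,75,98]).round(4),'Y',np.percentile(Y[m],[1,50,99]).round(4))
```

```text
tips 44 z 0.19619692586553983 0.21057600617678962 X [-0.0195 -0.0163 -0.0153 -0.0049  0.0202] Y [-0.0229 -0.0085  0.0213]
card 124 z 0.13688557161916592 0.16035923234337623 X [-0.0014  0.0002  0.0015  0.0028  0.0069] Y [-0.0462 -0.0027  0.0407]
```

View pics/cb14.png

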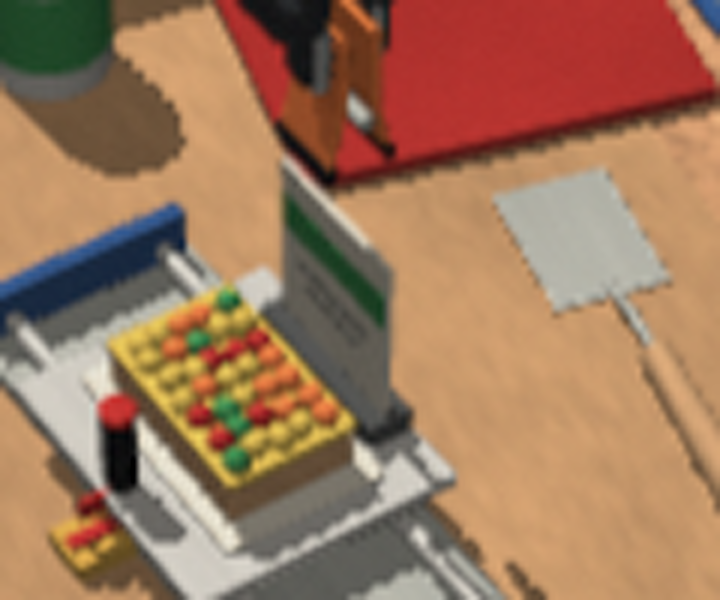

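The side view shows the open clip above the card's edge and parallel to it, with the tips at (285 to 390,150). The card lies about 1.5 mm to +x of centre, so I correct that and descend slowly.

Emit:
{"api": "carry_out", "payload": {"moves": [[[0,0,0,0.03,0.02,0.1,-1],[0,0,0,0,0,0.2,-1],[0,0,0,0,0,0.25,-1],[0,0,0,0,0,0.25,-1],[0,0,0,0,0,0,-1],[0,0,0,0,0,0,-1]]]}}

```text
time: 27.23
tool_pos: [0.6316, 0.0412, 0.2134]
tool_rot: [-0.0, 0.997, 0.083, -0.002]
contact_force: [-0.8, 0.7, -0.8]
gripper_width: 0.249
```

Emit:
{"api": "carry_out", "payload": {"moves": [[[0,0,0,0,0,0.15,-1],[0,0,0,0,0,0.2,-1],[0,0,0,0,0,0.2,-1],[0,0,0,0,0,0.15,-1],[0,0,0,0,0,0.03,-1],[0,0,0,0,0,0,-1],[0,0,0,0,0,0,-1],[0,0,0,0,0,0,-1]]]}}

```text
time: 27.9
tool_pos: [0.633, 0.0413, 0.1866]
tool_rot: [0.0, 0.997, 0.083, 0.0]
contact_force: [-0.3, 0.5, -1.3]
gripper_width: 0.246
```

Run:
```python
from h import *
goto([.632,.042,.185],9.5)
b=save('side','s15');a=save('top','t15')
B=cv2.resize(b['frame'][170:270,280:400],None,fx=6,fy=6,interpolation=cv2.INTER_CUBIC)
cv2.imwrite('pics/cb15.png',B[:,:,::-1])
A=cv2.resize(a['frame'][190:295,240:400],None,fx=5,fy=5,interpolation=cv2.INTER_CUBIC)
cv2.imwrite('pics/ca15.png',A[:,:,::-1])
C=cloud(b);p=state()['tool_pos'];t=np.radians(9.5);ex=np.array([np.cos(t),np.sin(t)]);ey=np.array([-np.sin(t),np.cos(t)])
Q=C-p;X=Q[...,:2]@ex;Y=Q[...,:2]@ey;Z=C[...,2]
hsv=cv2.cvtColor(b['frame'],cv2.COLOR_RGB2HSV)
w=(hsv[...,1]<90)
for nm,m in(('front jaw',(X<-.008)&(X>-.03)&(abs(Y)<.03)&(Z>.12)&(Z<.16)),('card ends',(abs(X)<.03)&(abs(Y)<.06)&(abs(Y)>.028)&(Z>.13)&(Z<.165))):
    if m.sum(): print(nm,m.sum(),'z',np.percentile(Z[m],[0,2,98]).round(4),'X',np.percentile(X[m],[2,25,50,75,98]).round(4),'Y',np.percentile(Y[m],[1,50,99]).round(4))
```

```text
t 27.9 pos [0.633  0.0413 0.1866] yaw 9.56 tilt 0.05 w 0.246 F [-0.3  0.5 -1.3]
shift shares total (cur axes) [-0.02 -0.02  0.04] | in target axes [-0.02 -0.02  0.04] turn shares [ 0.   -0.01  0.01]
front jaw 65 z [0.139  0.1396 0.1598] X [-0.02   -0.017  -0.0161 -0.0142 -0.0111] Y [-0.025  -0.0032  0.0224]
card ends 40 z [0.1303 0.131  0.1603] X [-0.003  -0.0013 -0.0002  0.0007  0.0039] Y [-0.046  -0.0348  0.0446]
```

View pics/cb15.png

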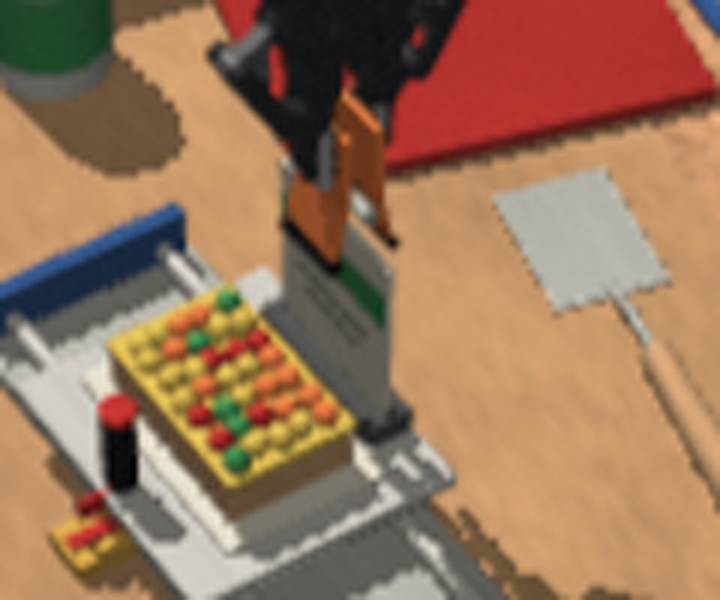

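View pics/ca15.png

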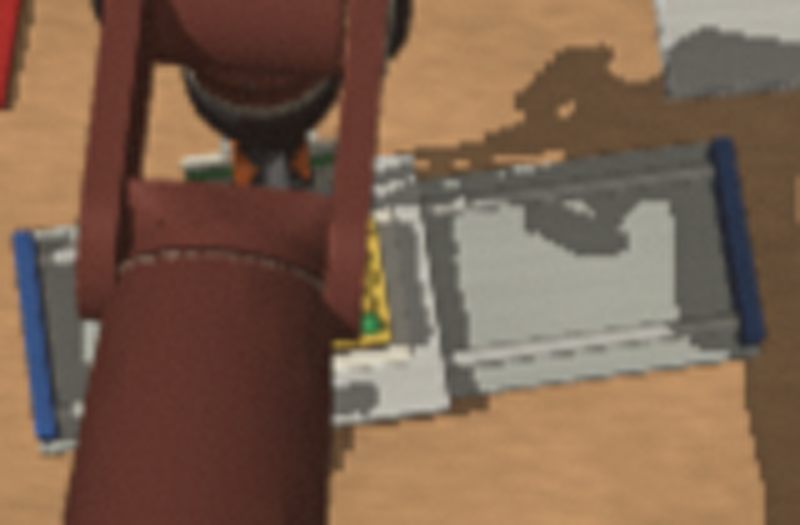

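The jaws straddle the card with tips at z≈0.1395, about 15 mm below the edge. The card ends lie at y=-46 and +45 mm from the tool, so it is centred, and the force is near zero. I'm handing in.

```bash
python3 -c "
from h import *
print(ticket.job_done()); st()"
```

```text
the job is handed in; nothing more can be done
None
the job is handed in; nothing more can be done
```

I handed the job in at about 28 s, with the carrier in its labelling stop and the clip held wide open around the middle of the card's top edge. No verdict is reported, and the script could not read the state after hand-in.

**First attempt at the carrier:** it did not click in. After I had taken the clip, a zoomed picture showed the pointer about 7–8 mm short of the stripe. To keep the asked order I put the clip back on its blade and slid the carrier on. The pull of the stop then showed in the force, rising to +3.7 N and reversing. I let go, checked that the pointer lay exactly on the stripe, and took the clip again.

**Last checks before hand-in:**

| Check | Measured |
|---|---|
| Jaw tips | z ≈ 0.1395, about 15 mm below the card's edge |
| Card between the jaws | centred to about 1 mm, both across the jaws and along the card's width |
| Clip angle | 9.56°, against 9.4–9.6° for the card in most of the fits |
| Tilt | 0.05° |
| Force on the tool | about 1.4 N, close to the weight of the clip |

- **Card and carrier:** the last side view shows the card upright and unmoved, and the pointer still on its mark.
- **Gripper reading:** it showed about 21 mm rather than the 25 mm stated for the squeezed clip. The jaws measured fully apart, at about ±17 mm over their outsides.
- **Clip position on the blade:** when I parked it again it bit 3–5 mm higher than at first. I allowed for this when I took it the second time.

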